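Fetch the stapler from the back of the desk caddy

ROBOT

A 7-joint arm with a two-finger parallel gripper is mounted at the origin on a cart in front of the work surface, level with it; the furniture and walls round the work are solid. World frame = base frame: x ahead of the robot, y to its left, z up, the work surface at z = 0. Lengths are in m, angles in rad, forces in N, time in s.
With the tool pointing down it reaches from about 0.425 to 0.95 m from the base axis. Payload 4.7 kg.
Tool frame: the origin (TCP) lies midway between the tips of the shut fingers; the grasp point (between the pads) lies 19 mm behind it; z points along the fingers, y is the line along which they close (so a half turn about z gives the same grasp; the last joint's range is limited). The gripper opens to 85 mm and grips with 20 to 120 N. Pads are 22 mm wide; open, the fingers measure 114 mm over their backs; the gripper's body (76 mm by 85 mm) begins 54 mm behind the grasp point. The pads swing forward as they close: fully open they stand 13 mm farther back than shut.
Start: joints at [1.317, 0.469, -0.049, 1.532, 0.024, 1.141, -0.082], TCP at [0.151, -0.658, 0.231] pointing down, gripper open.
Joint ranges: [-2.59, 2.59], [-0.33, 1.99], [-1.39, 1.29], [0.1, 2.45], [-1.04, 4.18], [0.21, 1.99], [-2.66, 2.66]. Speed limits (rad/s): [2.57, 2.57, 3.14, 3.14, 3.14, 3.14, 3.14].

INTERFACE

Orientations are given as a rotation vector (axis times angle).
In Python, from plant import arm gives the robot as it stands.
- The arm moves only by the tool servo_tool, never from a script. Its argument "moves" is a list of rows, each an object with "xyz": the shift along the tool's x, y, z in m, a list of three; "twist": the turn about the tool's z in rad; "claw": the finger opening in m, from 0 to 0.0854. In form: [{"xyz": [x, y, z], "twist": twist, "claw": claw}, ...]. A call has 1 to 5 rows; each row is the pose to reach, as a shift and turn from the pose commanded when the call began, along the tool's axes at that moment; what a row does not reach only later rows make up. A row lasts 1/10 s, in which the tool goes at most 50 mm and 8.59 degrees, less where a joint would pass 70% of its speed; a pose out of reach is approached as far as the arm can. A call with a gripper value outside its range is refused whole. The fingers move at their own pace and stop on an object; "squeeze" is the grip in N (left out, the last holds). Time passes only in rows, so rows that repeat a pose let the fingers close. It gives the time, the measured TCP pose, the force, the opening and the grip force at its end, in the units of the state.
- arm.read_state(): the state, without advancing time (a new reading comes with each control period).
- arm.read_camera(name): name is "side" or "top" or "wrist"; returns a dict with "pixels" (384x512x3 uint8, red, green, blue), "K" (3x3 intrinsics, pixels), "R" (3x3) and "t" (3): a world point X has camera coordinates R X + t. Camera axes: x right, y down, z forward; pixel columns grow to the right and rows downward; lengths in m; the calibration is good to about 2 mm. A picture is of the moment at which its call begins. There is no depth.
- arm.job_done(): hands the job in; it is judged then, once.
The state is a dict: "clock": time; "joint_pos": joint angles; "joint_vel": joint speeds; "joint_torque": joint torques, N m; "tcp_pos": TCP position; "eef_rot": TCP orientation; "contact_force": force on the tool from outside, world axes, zero at the start; "moment": the same for the moment, N m; "finger_gap": finger opening in m; "gripper_force": force on a finger pad.
Only numpy, scipy, OpenCV 4.12 (cv2) and the standard library are available. Lean on these libraries where they do the work, as an engineer would, in place of code of your own. Each camera call takes 0.05 s, during which the arm holds its last target. There are 200 camera calls.

TASK

The stapler lies at the back of the grey desk caddy, behind the stamp, the glue stick and the coin roll. First stand all three of those upright on the shallow metal tray, leaving the stapler where it is; then take out the stapler and lay it on its base in the middle of the closed red shift book, lengthwise along the book; only then put the stamp, the glue stick and the coin roll back, upright, each on the very spot in the caddy where it stood at the start. Leave the mug and everything else alone.

Things in the scene. Friction and masses are not known exactly. Their poses are not given: they have to be found in the camera images.
- stapler_c (a point): Blue-topped stapler, 151 x 30 x 49 mm (x y z), lying on its base along the caddy's back; point at its centre, 24.5 mm above its underside; x along its length, z up. Base plate 30 mm wide; the blue arm is 20 mm wide, 30 to 49 mm above the underside, and does not move: grip it there, across its width, about 14 mm above this point.
- stamp_c (a point): Self-inking stamp with black foot and red grip, standing, 30 x 46 x 74 mm; point at its centre, 37 mm above its underside; z up. The red grip is 28 mm along x and 44 mm along y, from 3 to 37 mm above this point: grip it there, across y (its x sides are crowded at the start).
- glue_c (a point): White and yellow glue stick, standing, round, 27 mm across, 92 mm high; point at its centre, 46 mm above its underside; z up.
- coins_c (a point): Brown paper coin roll with a red band, standing, round, 26 mm across, 52 mm high; point at its centre, 26 mm above its underside; z up.
- caddy: Fixed grey desk caddy, 125 (x) by 274 mm (y), open front towards -x; origin on the desk under the stapler's place, z up. Deck 8 mm above the desk; back wall (x = 47 to 52 mm) 34 mm high, end cheeks 18 mm. The three small things stand at x = -40, y = -76, 0 and 76 mm, on rubber inlays, in varying order, the stapler behind at x = 0. Gaps: 30 mm or more within the row, about 10 mm to the stapler.
- tray: Fixed shallow metal tray, the side area, empty at the start: 200 mm (x) by 115 mm (y), walls 4 mm thick and 12 mm high, floor 4 mm above the desk; origin at the centre of its underside, z up.
- book: Fixed closed shift book with a red cover, 210 mm (x) by 152 mm (y); its cover, on which things rest, is 11 mm above the desk (the binding a little higher); origin at the centre of its underside, x along its long side, z up.
- mug: Blue and white tea mug, 78 mm wide, 92 mm high, a bystander; origin at its underside, z up. To be left alone.
Mind the look-alikes: they are no part of the job. What is shaped like the part that bears glue_c but blue or turquoise is not meant.

How it is judged:
On the way, in this order (a step that is already met when the one before it is completed fails the run):
1. stamp, glue stick and coin roll all stand upright on the tray, the stapler still in its place (moved under 20 mm) (x of stamp_c in the frame of tray between -0.088 and 0.088 m and y of stamp_c in the frame of tray between -0.047 and 0.047 m and z of stamp_c in the frame of tray between 0.033 and 0.049 m and angle between each of stamp_c, glue_c, coins_c's own z axis and vertical below 0.12 rad and x of glue_c in the frame of tray between -0.088 and 0.088 m and y of glue_c in the frame of tray between -0.047 and 0.047 m and z of glue_c in the frame of tray between 0.042 and 0.058 m and x of coins_c in the frame of tray between -0.088 and 0.088 m and y of coins_c in the frame of tray between -0.047 and 0.047 m and z of coins_c in the frame of tray between 0.022 and 0.038 m and distance of stapler_c from where it was at the start of the episode below 0.02 m), for 0.2 s.
2. the stapler lies at rest in the middle of the book, along it, released, while the three still stand on the tray (x of stamp_c in the frame of tray between -0.088 and 0.088 m and y of stamp_c in the frame of tray between -0.047 and 0.047 m and z of stamp_c in the frame of tray between 0.033 and 0.049 m and angle between each of stamp_c, glue_c, coins_c's own z axis and vertical below 0.12 rad and x of glue_c in the frame of tray between -0.088 and 0.088 m and y of glue_c in the frame of tray between -0.047 and 0.047 m and z of glue_c in the frame of tray between 0.042 and 0.058 m and x of coins_c in the frame of tray between -0.088 and 0.088 m and y of coins_c in the frame of tray between -0.047 and 0.047 m and z of coins_c in the frame of tray between 0.022 and 0.038 m and horizontal distance between stapler_c and book below 0.015 m and angle between the x axis of stapler_c and the x axis of book, either way round below 0.15 rad and angle between stapler_c's own z axis and vertical below 0.1 rad and z of stapler_c in the frame of book between 0.03 and 0.042 m and linear speed of stapler below 0.05 m/s and angular speed of stapler below 0.8 rad/s and contact force between the fingers and stapler below 0.1 N), for 0.2 s.
At the end, for the whole second after the job is handed in: Stapler on its base on the book, within 15 mm of its centre and 0.15 rad of its long side; stamp, glue stick and coin roll upright (0.1 rad) in the caddy, each within 15 mm of where it stood at the start; all released and at rest; the mug within 30 mm of its place (horizontal distance between stapler_c and book below 0.015 m and angle between the x axis of stapler_c and the x axis of book, either way round below 0.15 rad and angle between each of stapler_c, stamp_c, glue_c, coins_c's own z axis and vertical below 0.1 rad and z of stapler_c in the frame of book between 0.03 and 0.042 m and distance of each of stamp_c, glue_c, coins_c from where it was at the start of the episode below 0.015 m and linear speed of each of stamp, glue, coins, stapler below 0.05 m/s and angular speed of each of stamp, glue, coins, stapler below 0.8 rad/s and distance of mug from where it was at the start of the episode below 0.03 m); the robot touches nothing.
It fails at once if the mug is pushed more than 30 mm (distance of mug from where it was at the start of the episode above 0.03 m).
It also fails if it takes over 152 s, if anything falls off the work surface, if the arm or the gripper's body presses on something with over 40 N, if the wrist force passes 120 N, or if a joint passes its speed limit or range.

## Working session

There is one attempt and no reset: what is moved stays moved. The work goes in short steps, Python scripts to look and compute and a tool call to move; the robot and the scene stay as the last step left them, time stands still between calls to the robot, and variables do not carry over. Pictures are saved under pics/ and viewed, at most 17 in all, crops included, and the job is handed in when it is done.

Besides the shell and the picture viewer there is one more tool, called after ">>>" in YAML: its name, and indented under it one key for each argument. servo_tool: Moves the arm, as the interface text tells. Its arguments: {"type":"object","properties":{"moves":{"type":"array"},"squeeze":{"type":"number"}},"required":["moves"]}

```bash
mkdir -p pics; ls; python3 - <<'E'
from plant import arm
import cv2,numpy as np,pickle
s=arm.read_state();print({k:np.round(v,3).tolist() for k,v in s.items()})
d={}
for n in("side","top"):
    c=arm.read_camera(n);d[n]=c;cv2.imwrite(f"pics/{n}0.png",c["pixels"][...,::-1]);print(n,c["K"].round(1).tolist(),c["R"].round(3).tolist(),c["t"].round(3).tolist())
pickle.dump(d,open("start.pkl","wb"))
E
```

```text
pics
{'clock': 0.0, 'joint_pos': [1.317, 0.469, -0.049, 1.534, 0.024, 1.141, -0.082], 'joint_vel': [-0.0, -0.001, 0.0, -0.0, 0.001, -0.001, -0.0], 'joint_torque': [0.001, -51.03, -0.046, -23.771, 0.011, 0.007, 0.0], 'tcp_pos': [0.15, -0.657, 0.23], 'eef_rot': [-3.12, -0.352, 0.0], 'contact_force': [-0.4, -0.744, -0.552], 'moment': [-0.049, 0.015, 0.013], 'gripper_force': 0.0, 'finger_gap': 0.085}
side [[462.8, 0.0, 250.6], [0.0, 462.8, 193.6], [0.0, 0.0, 1.0]] [[-0.909, -0.416, -0.009], [-0.251, 0.565, -0.786], [0.331, -0.712, -0.619]] [0.534, 0.208, 1.045]
top [[425.5, 0.0, 254.4], [0.0, 425.5, 190.5], [0.0, 0.0, 1.0]] [[-0.027, -1.0, -0.0], [-0.984, 0.026, -0.174], [0.174, -0.004, -0.985]] [0.013, 0.558, 1.414]
```

View pics/side0.png

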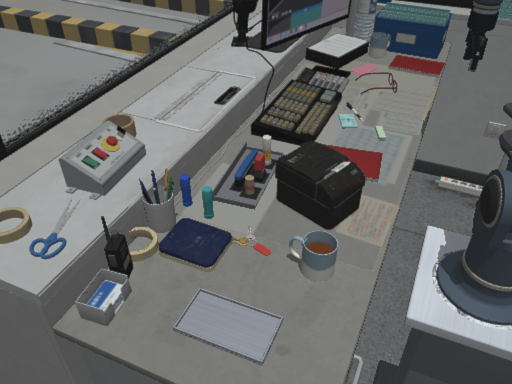

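View pics/top0.png

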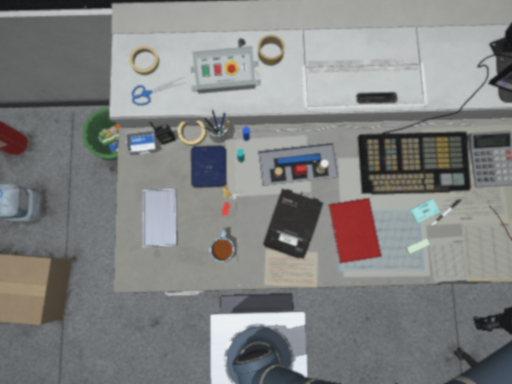

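The three small things stand in the caddy: top view near (275,170), (300,168) and (323,167), with the stapler at (298,158). Look-alikes are the blue stick at top (246,132) / side (186,190) and the turquoise stick at top (240,155) / side (208,202). The real glue stick is white and yellow, at top (323,167) / side (266,150). I'll check that in one close crop.

```bash
cat > h.py <<'E'
import numpy as np,cv2,pickle
def ray(c,uv,z):
    d=c["R"].T@np.linalg.inv(c["K"])@np.array([uv[0],uv[1],1.]);o=-c["R"].T@c["t"]
    return o+d*(z-o[2])/d[2]
def proj(c,X):
    p=c["K"]@(c["R"]@np.asarray(X,float)+c["t"]);return p[:2]/p[2]
def tri(c1,a,c2,b):
    A=[];B=[]
    for c,uv in((c1,a),(c2,b)):
        d=c["R"].T@np.linalg.inv(c["K"])@np.array([uv[0],uv[1],1.]);d/=np.linalg.norm(d);o=-c["R"].T@c["t"]
        P=np.eye(3)-np.outer(d,d);A.append(P);B.append(P@o)
    X=np.linalg.lstsq(np.vstack(A),np.hstack(B),rcond=None)[0]
    return X,[np.linalg.norm(proj(c,X)-uv) for c,uv in((c1,a),(c2,b))]
def blobs(c,lo,hi,roi,amin=8):
    x0,y0,x1,y1=roi;h=cv2.cvtColor(c["pixels"],cv2.COLOR_RGB2HSV)[y0:y1,x0:x1]
    m=cv2.inRange(h,lo,hi);out=[]
    for k in cv2.findContours(m,cv2.RETR_EXTERNAL,cv2.CHAIN_APPROX_NONE)[0]:
        if cv2.contourArea(k)>=amin:
            (x,y),s,a=cv2.minAreaRect(k);out.append((round(x+x0,1),round(y+y0,1),np.round(s,1).tolist(),round(a,1),cv2.contourArea(k)))
    return out
E
python3 - <<'E'
from h import *
d=pickle.load(open("start.pkl","rb"));t=d["top"];s=d["side"]
a=cv2.resize(t["pixels"][135:195,250:345],(760,480),interpolation=cv2.INTER_CUBIC)
cv2.imwrite("pics/ctop.png",a[...,::-1])
b=cv2.resize(s["pixels"][125:210,205:300],(670,600),interpolation=cv2.INTER_CUBIC)
cv2.imwrite("pics/cside.png",b[...,::-1])
print("book",blobs(t,(0,120,60),(8,255,255),(320,190,390,270)),blobs(t,(172,120,60),(180,255,255),(320,190,390,270)))
print("stapler",blobs(t,(100,120,50),(120,255,255),(260,140,345,190)))
print("red",blobs(t,(0,120,60),(8,255,255),(260,140,345,190)),blobs(t,(172,120,60),(180,255,255),(260,140,345,190)))
print("tray",blobs(t,(0,0,165),(180,40,255),(130,175,190,260)))
for n,uv,z in[("tray",(159,217),0.012),("book",(355,230),.011),("mug",(222,248),.09),("printer",(293,223),.1),("stapler",(298,158),.057)]:print(n,ray(t,uv,z).round(3))
E
```

```text
book [(354.5, 229.9, [59.7, 40.6], 79.2, 2250.5)] []
stapler [(298.0, 159.1, [6.4, 42.4], 84.0, 218.5)]
red [(299.5, 169.0, [8.0, 11.0], 90.0, 73.0)] []
tray [(158.5, 217.0, [58.0, 33.0], 90.0, 1735.0)]
tray [0.48  0.333 0.012]
book [ 0.416 -0.347  0.011]
mug [0.363 0.109 0.09 ]
printer [ 0.438 -0.125  0.1  ]
stapler [ 0.667 -0.156  0.057]
```

View pics/ctop.png

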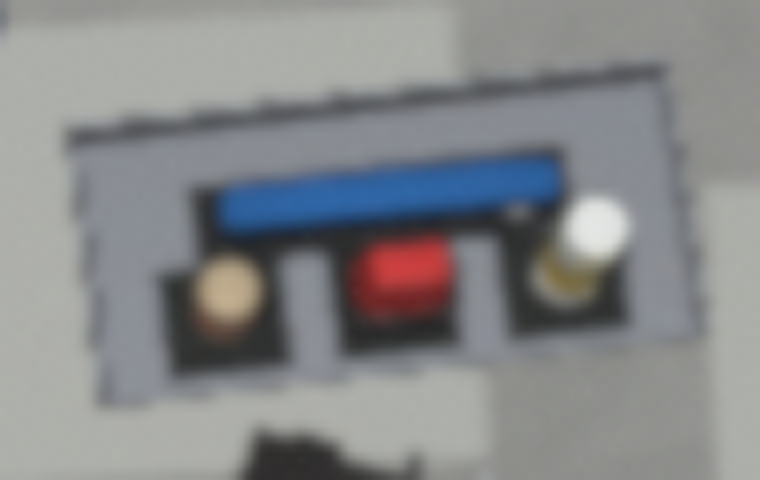

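View pics/cside.png

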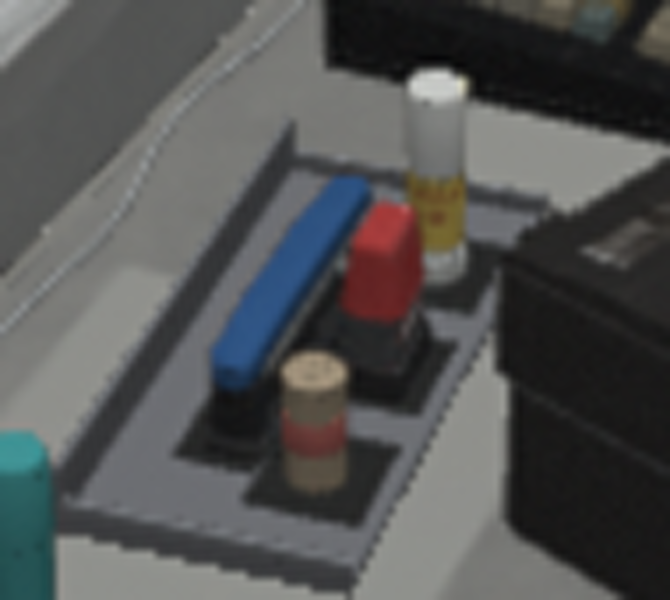

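Top view confirms left to right: coin roll (≈278,171), stamp (≈301,168), white/yellow glue stick (≈325,163), with the stapler behind. The side crop agrees: coin top ≈(250,177), glue top ≈(267,137), stamp in the middle. Next I triangulate.

```bash
python3 - <<'E'
from h import *
d=pickle.load(open("start.pkl","rb"));t=d["top"];s=d["side"]
T=lambda x,y:(250+x/8,135+y/8)
S=lambda x,y:(205+x/(670/95),125+y/(600/85))
for n,a,b,z in[("coin",T(228,288),S(315,370),.06),("glue",T(597,228),S(437,87),.1),("stamp",T(412,262),S(390,230),.082),
  ("stapL",T(220,212),S(232,368),.057),("stapR",T(562,175),S(350,190),.057),]:
    X,e=tri(t,a,s,b);print(n,"tri",X.round(3),np.round(e,1),"top",ray(t,a,z).round(4),"side",ray(s,b,z).round(4))
# inlays on deck
for n,q in [("coin",[(165,275),(270,262),(288,365),(172,375)]),("stamp",[(330,255),(450,240),(460,340),(340,355)]),("glue",[(500,232),(615,225),(628,322),(512,335)])]:
    print(n,ray(t,T(*np.mean(q,0)),.008).round(4))
for n,q in[("deckFL",(100,403)),("deckFR",(700,333)),("wallL",(68,133)),("wallR",(664,70))]:print(n,ray(t,T(*q),.008 if 'deck' in n else .034).round(4))
# printer corners: side (280,145)... top
for a in[(283,190),(322,203),(303,256),(264,243)]:print("prn z.1",ray(t,a,.12).round(3))
print("prn side", [ray(s,a,.12).round(3) for a in[(278,152),(309,143),(363,187),(330,203)]])
for z in(.02,.1,.13):print(z,proj(s,(.43,-.125,z)))
print("book corners",[ray(t,p,.011).round(3) for p in cv2.boxPoints(((354.5,229.9),(59.7,40.6),79.2))])
print("bookc",ray(t,(354.5,229.9),.011).round(4),"tray",ray(t,(158.5,217),.012).round(4))
print("mug",ray(t,(222,248),.09))
E
```

```text
coin tri [ 0.625 -0.086  0.059] [0.8 1. ] top [ 0.6221 -0.0864  0.06  ] side [ 0.6275 -0.0847  0.06  ]
glue tri [ 0.638 -0.239  0.099] [1.  1.1] top [ 0.6348 -0.2394  0.1   ] side [ 0.6411 -0.2377  0.1   ]
stamp tri [ 0.629 -0.164  0.077] [0.4 0.4] top [ 0.6264 -0.1634  0.082 ] side [ 0.6269 -0.1563  0.082 ]
stapL tri [ 0.661 -0.084  0.051] [0.8 0.9] top [ 0.6565 -0.0844  0.057 ] side [ 0.6596 -0.0764  0.057 ]
stapR tri [ 0.677 -0.235  0.04 ] [0.9 1.1] top [ 0.669  -0.2331  0.057 ] side [ 0.6694 -0.2115  0.057 ]
coin [ 0.6195 -0.0873  0.008 ]
stamp [ 0.6274 -0.1639  0.008 ]
glue [ 0.634  -0.2395  0.008 ]
deckFL [ 0.5831 -0.0311  0.008 ]
deckFR [ 0.6076 -0.2987  0.008 ]
wallL [ 0.6998 -0.02    0.034 ]
wallR [ 0.7215 -0.2847  0.034 ]
prn z.1 [ 0.545 -0.095  0.12 ]
prn z.1 [ 0.498 -0.22   0.12 ]
prn z.1 [ 0.33 -0.15  0.12]
prn z.1 [ 0.374 -0.028  0.12 ]
prn side [array([ 0.571, -0.149,  0.12 ]), array([ 0.509, -0.227,  0.12 ]), array([ 0.321, -0.087,  0.12 ]), array([0.377, 0.006, 0.12 ])]
0.02 [321.64727948 198.57445661]
0.1 [324.28369826 174.83755139]
0.13 [325.32859096 165.42989609]
book corners [array([ 0.508, -0.262,  0.011]), array([ 0.532, -0.404,  0.011]), array([ 0.327, -0.427,  0.011]), array([ 0.305, -0.289,  0.011])]
bookc [ 0.4167 -0.3456  0.011 ] tray [0.4798 0.335  0.012 ]
mug [0.36331507 0.10919971 0.09      ]
```

```bash
cat >> h.py <<'E'
from scipy.spatial.transform import Rotation as Ro
def go(x,y,z,hd=None,s=None):
    """tool-frame shift from the present pose to world x,y,z and heading of tool x"""
    from plant import arm
    s=s or arm.read_state();R=Ro.from_rotvec(s["eef_rot"]).as_matrix()
    h0=np.arctan2(R[1,0],R[0,0]);dl=R.T@(np.array([x,y,z])-s["tcp_pos"])
    tw=0 if hd is None else (h0-hd+np.pi)%(2*np.pi)-np.pi
    print("clock",round(float(s["clock"]),1),"tcp",s["tcp_pos"].round(4),"hd",round(h0,3),"gap",s["finger_gap"],"-> shift",dl.round(4),"twist",round(tw,3))
E
python3 - <<'E'
from h import *
d=pickle.load(open("start.pkl","rb"));t=d["top"];s=d["side"]
for a,b in[((283,190),(278,152)),((322,203),(309,143)),((303,256),(363,187)),((264,243),(330,203))]:print(tri(t,a,s,b))
go(.61,-.2,.26,.083)
E
```

```text
(array([ 0.54301378, -0.09063811,  0.16067392]), [np.float64(1.7304817272350514), np.float64(2.1371429412304446)])
(array([ 0.50173054, -0.21831667,  0.12565705]), [np.float64(1.2735446178237735), np.float64(1.4854921641128562)])
(array([ 0.33069884, -0.15619667,  0.06883633]), [np.float64(0.05543139612859036), np.float64(0.07010720170180623)])
(array([ 0.37983425, -0.02746367,  0.09325814]), [np.float64(1.299021380666275), np.float64(1.743490461038577)])
clock 0.1 tcp [ 0.1504 -0.6575  0.2303] hd 0.225 gap 0.08536013358644023 -> shift [ 0.5501 -0.3436 -0.0291] twist 0.142
```

>>> servo_tool:
  moves:
    - {"xyz": [0.04,-0.025,-0.01],"twist": 0,"claw": 0.065}
    - {"xyz": [0.08,-0.05,-0.02],"twist": 0,"claw": 0.065}
    - {"xyz": [0.12,-0.075,-0.03],"twist": 0,"claw": 0.065}
    - {"xyz": [0.16,-0.1,-0.03],"twist": 0,"claw": 0.065}
    - {"xyz": [0.2,-0.125,-0.03],"twist": 0,"claw": 0.065}
  squeeze: 30

```text
clock: 0.6
tcp_pos: [0.3187, -0.49, 0.2615]
eef_rot: [3.121, 0.352, 0.0]
contact_force: [0.8, 0.2, 0.1]
finger_gap: 0.0649
gripper_force: 0.0
```

>>> servo_tool:
  moves:
    - {"xyz": [0.04,-0.025,0],"twist": 0,"claw": 0.065}
    - {"xyz": [0.08,-0.05,0],"twist": 0,"claw": 0.065}
    - {"xyz": [0.12,-0.075,0],"twist": 0,"claw": 0.065}
    - {"xyz": [0.16,-0.1,0],"twist": 0.07,"claw": 0.065}
    - {"xyz": [0.2,-0.125,0],"twist": 0.142,"claw": 0.065}

```text
clock: 1.1
tcp_pos: [0.4855, -0.3236, 0.2611]
eef_rot: [-3.139, -0.125, 0.001]
contact_force: [0.6, -0.3, -0.7]
finger_gap: 0.0651
gripper_force: 0.0
```

```bash
python3 - <<'E'
from h import *
go(.61,-.2,.26,.083)
E
```

```text
clock 1.1 tcp [ 0.4855 -0.3236  0.2611] hd 0.08 gap 0.06508976876420938 -> shift [ 0.1339 -0.1133  0.001 ] twist -0.003
```

>>> servo_tool:
  moves:
    - {"xyz": [0.034,-0.028,0],"twist": 0,"claw": 0.065}
    - {"xyz": [0.067,-0.056,0],"twist": 0,"claw": 0.065}
    - {"xyz": [0.1,-0.084,0],"twist": 0,"claw": 0.065}
    - {"xyz": [0.134,-0.113,0],"twist": 0,"claw": 0.065}
    - {"xyz": [0.134,-0.113,0],"twist": 0,"claw": 0.065}

```text
clock: 1.6
tcp_pos: [0.6128, -0.1932, 0.2606]
eef_rot: [-3.133, -0.147, -0.003]
contact_force: [0.8, 0.9, -0.1]
finger_gap: 0.0648
gripper_force: 0.0
```

```bash
python3 - <<'E'
from h import *
from plant import arm
c=arm.read_camera("wrist");pickle.dump(c,open("w1.pkl","wb"))
p=c["pixels"].copy()
for X in[(.6245,-.0860,.06),(.6365,-.239,.1),(.63,-.163,.082),(.6630,-.159,.057)]:
    u=proj(c,X);print(u.round(1));cv2.circle(p,tuple(np.int32(u)),4,(0,255,0),1)
cv2.imwrite("pics/w1.png",p[...,::-1]);print((-c["R"].T@c["t"]).round(3))
go(.637,-.2385,.26,.083)
E
```

```text
[169.5 152.8]
[295.7 160.4]
[229.1 157.1]
[229.5 127.1]
[ 0.686 -0.187  0.403]
clock 1.6 tcp [ 0.6106 -0.1971  0.2605] hd 0.09 gap 0.06511164091496363 -> shift [0.0225 0.0436 0.0004] twist 0.007
```

View pics/w1.png

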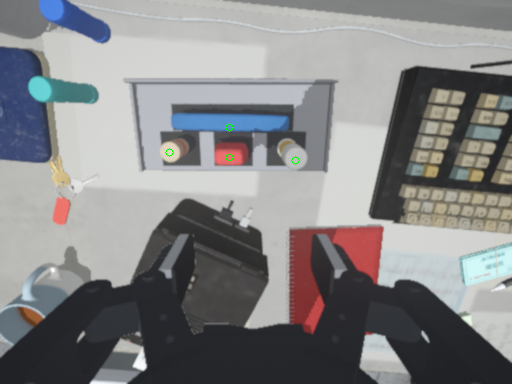

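The wrist view shows the caddy with the marks on the coin roll (169,153), stamp (229,157) and glue stick (296,160). The arm had not quite settled, so I take a settled close crop for refinement.

```bash
python3 - <<'E'
from h import *
from plant import arm
c=arm.read_camera("wrist");pickle.dump(c,open("w2.pkl","wb"))
R=(150,95,320,175);p=c["pixels"][95:175,150:320]
cv2.imwrite("pics/w2.png",cv2.resize(p,None,fx=4.7,fy=4.7,interpolation=cv2.INTER_CUBIC)[...,::-1])
b=blobs(c,(100,120,50),(120,255,255),R);print("blue",b)
q=cv2.boxPoints((b[0][:2],b[0][2],b[0][3]));w=[ray(c,u,.057)[:2].round(4).tolist() for u in q];print(w,np.mean(w,0))
print("red",[(k,ray(c,k[:2],.082).round(4)) for k in blobs(c,(0,120,60),(8,255,255),R)+blobs(c,(172,120,60),(180,255,255),R)])
go(.637,-.2385,.26,.083)
E
```

```text
blue [(226.5, 119.5, [17.0, 117.0], 90.0, 1827.5)]
[[0.6729, -0.0878], [0.6857, -0.2297], [0.6656, -0.2322], [0.6526, -0.0878]] [ 0.6692   -0.159375]
red [((226.5, 154.5, [15.0, 29.0], 90.0, 336.5), array([ 0.6304, -0.1642,  0.082 ])), ((228.8, 146.6, [32.9, 16.8], 17.8, 228.0), array([ 0.6399, -0.1663,  0.082 ]))]
clock 1.7 tcp [ 0.6092 -0.2001  0.2605] hd 0.086 gap 0.0650427408039978 -> shift [0.0244 0.0407 0.0005] twist 0.003
```

View pics/w2.png

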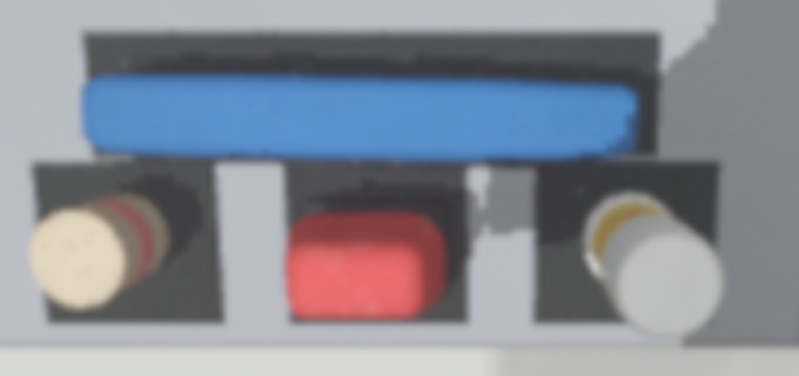

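Crop (scale 4.7, origin 150,95): coin top centre at (78,258), stamp top at (356,281), glue top at (670,284), with the blue arm along the back.

```bash
python3 - <<'E'
from h import *
from plant import arm
c=pickle.load(open("w2.pkl","rb"))
for n,u,z in[("coin",(78,258),.06),("stamp",(356,281),.082),("glue",(670,284),.1)]:print(n,ray(c,(150+u[0]/4.7,95+u[1]/4.7),z).round(4))
go(.637,-.239,.26,.083)
E
```

```text
coin [ 0.6258 -0.0869  0.06  ]
stamp [ 0.63   -0.1633  0.082 ]
glue [ 0.639  -0.2392  0.1   ]
clock 1.7 tcp [ 0.6092 -0.2001  0.2605] hd 0.086 gap 0.0650427408039978 -> shift [0.0244 0.0412 0.0005] twist 0.003
```

>>> servo_tool:
  moves:
    - {"xyz": [0.012,0.02,0.0],"twist": 0,"claw": 0.06}
    - {"xyz": [0.024,0.041,0.03],"twist": 0.003,"claw": 0.06}
    - {"xyz": [0.0244,0.041,0.075],"twist": 0.003,"claw": 0.06}
    - {"xyz": [0.0244,0.041,0.12],"twist": 0.003,"claw": 0.06}
    - {"xyz": [0.0244,0.041,0.12],"twist": 0.003,"claw": 0.06}

```text
clock: 2.2
tcp_pos: [0.6305, -0.2414, 0.1341]
eef_rot: [-3.135, -0.121, 0.022]
contact_force: [-1.8, 0.1, -0.5]
finger_gap: 0.0599
gripper_force: 0.0
```

```bash
python3 - <<'E'
from h import *
go(.637,-.2393,.045,.083)
E
```

```text
clock 2.2 tcp [ 0.6305 -0.2414  0.1341] hd 0.077 gap 0.05990483309858423 -> shift [ 0.0079 -0.0012  0.089 ] twist -0.006
```

>>> servo_tool:
  moves:
    - {"xyz": [0,0,0],"twist": 0,"claw": 0.06}
    - {"xyz": [0,0,0.015],"twist": 0,"claw": 0.06}
    - {"xyz": [0,0,0.03],"twist": 0,"claw": 0.06}
    - {"xyz": [0,0,0.03],"twist": 0,"claw": 0.06}
    - {"xyz": [0,0,0.03],"twist": 0,"claw": 0.06}

```text
clock: 2.7
tcp_pos: [0.6366, -0.2403, 0.1114]
eef_rot: [3.139, 0.126, -0.0]
contact_force: [0.2, -0.1, -0.4]
finger_gap: 0.06
gripper_force: 0.0
```

```bash
python3 - <<'E'
from h import *
go(.637,-.2393,.045,.083)
E
```

```text
clock 2.7 tcp [ 0.6366 -0.2403  0.1114] hd 0.08 gap 0.05998941026240917 -> shift [ 0.0005 -0.0009  0.0664] twist -0.003
```

>>> servo_tool:
  moves:
    - {"xyz": [0,-0.001,0.03],"twist": 0,"claw": 0.06}
    - {"xyz": [0,-0.001,0.05],"twist": 0,"claw": 0.06}
    - {"xyz": [0,-0.001,0.066],"twist": 0,"claw": 0.06}
    - {"xyz": [0,-0.001,0.066],"twist": 0,"claw": 0.06}
    - {"xyz": [0,-0.001,0.066],"twist": 0,"claw": 0.06}

```text
clock: 3.2
tcp_pos: [0.6371, -0.2394, 0.0459]
eef_rot: [3.139, 0.125, 0.001]
contact_force: [0.7, -0.3, 0.5]
finger_gap: 0.0599
gripper_force: 0.0
```

>>> servo_tool:
  moves:
    - {"xyz": [0,0,0],"twist": 0,"claw": 0.015}
    - {"xyz": [0,0,0],"twist": 0,"claw": 0.015}
    - {"xyz": [0,0,0],"twist": 0,"claw": 0.015}
    - {"xyz": [0,0,0],"twist": 0,"claw": 0.015}
    - {"xyz": [0,0,0],"twist": 0,"claw": 0.015}
  squeeze: 35

```text
clock: 3.7
tcp_pos: [0.6373, -0.2395, 0.0464]
eef_rot: [3.138, 0.125, 0.003]
contact_force: [-0.7, 0.2, 5.3]
finger_gap: 0.0263
gripper_force: 35.0
```

>>> servo_tool:
  moves:
    - {"xyz": [0,0,0],"twist": 0,"claw": 0.015}
    - {"xyz": [0,0,0],"twist": 0,"claw": 0.015}
    - {"xyz": [0,0,0],"twist": 0,"claw": 0.015}

```text
clock: 4.0
tcp_pos: [0.6373, -0.2395, 0.0465]
eef_rot: [3.138, 0.125, 0.003]
contact_force: [0.3, 0.9, 5.0]
finger_gap: 0.0261
gripper_force: 35.1
```

>>> servo_tool:
  moves:
    - {"xyz": [0,0,-0.02],"twist": 0,"claw": 0.015}
    - {"xyz": [0,0,-0.06],"twist": 0,"claw": 0.015}
    - {"xyz": [0,0,-0.11],"twist": 0,"claw": 0.015}
    - {"xyz": [0,0,-0.16],"twist": 0,"claw": 0.015}
    - {"xyz": [0,0,-0.2],"twist": 0,"claw": 0.015}

```text
clock: 4.5
tcp_pos: [0.6367, -0.2394, 0.2481]
eef_rot: [3.138, 0.125, 0.003]
contact_force: [0.6, -0.3, -0.4]
finger_gap: 0.0261
gripper_force: 34.9
```

>>> servo_tool:
  moves:
    - {"xyz": [-0.002,-0.02,0],"twist": 0,"claw": 0.015}
    - {"xyz": [-0.005,-0.06,0],"twist": 0,"claw": 0.015}
    - {"xyz": [-0.009,-0.105,0],"twist": 0,"claw": 0.015}
    - {"xyz": [-0.013,-0.15,0],"twist": 0,"claw": 0.015}
    - {"xyz": [-0.017,-0.2,0],"twist": 0,"claw": 0.015}

```text
clock: 5.0
tcp_pos: [0.6023, -0.0403, 0.244]
eef_rot: [3.139, 0.123, -0.003]
contact_force: [1.3, -0.5, -0.7]
finger_gap: 0.0261
gripper_force: 34.9
```

>>> servo_tool:
  moves:
    - {"xyz": [-0.004,-0.05,0],"twist": 0,"claw": 0.015}
    - {"xyz": [-0.008,-0.1,0],"twist": 0,"claw": 0.015}
    - {"xyz": [-0.012,-0.15,0],"twist": 0,"claw": 0.015}
    - {"xyz": [-0.016,-0.195,0],"twist": 0,"claw": 0.015}
    - {"xyz": [-0.02,-0.24,0],"twist": 0,"claw": 0.015}

```text
clock: 5.5
tcp_pos: [0.563, 0.1981, 0.2442]
eef_rot: [3.138, 0.127, -0.003]
contact_force: [1.7, 0.2, -0.8]
finger_gap: 0.0264
gripper_force: 34.9
```

>>> servo_tool:
  moves:
    - {"xyz": [-0.004,-0.045,0],"twist": 0,"claw": 0.015}
    - {"xyz": [-0.008,-0.09,0],"twist": 0,"claw": 0.015}
    - {"xyz": [-0.012,-0.14,0],"twist": 0,"claw": 0.015}
    - {"xyz": [-0.012,-0.14,0],"twist": 0,"claw": 0.015}
    - {"xyz": [-0.012,-0.14,0],"twist": 0,"claw": 0.015}

```text
clock: 6.0
tcp_pos: [0.5397, 0.3364, 0.2439]
eef_rot: [3.138, 0.132, -0.004]
contact_force: [0.5, -0.2, -0.9]
finger_gap: 0.0261
gripper_force: 35.0
```

```bash
python3 - <<'E'
from h import *
from plant import arm
c=arm.read_camera("wrist");pickle.dump(c,open("w3.pkl","wb"))
p=c["pixels"].copy()
for X in[(.4798+a,.335+b,.012) for a in(-.1,.1) for b in(-.0575,.0575)]:cv2.circle(p,tuple(np.int32(proj(c,X))),4,(0,255,0),1)
cv2.imwrite("pics/w3.png",p[...,::-1])
go(.542,.335,.05,.083)
E
```

```text
clock 6.0 tcp [0.5408 0.3343 0.244 ] hd 0.081 gap 0.02607797900563919 -> shift [ 0.0015 -0.0009  0.194 ] twist -0.002
```

View pics/w3.png

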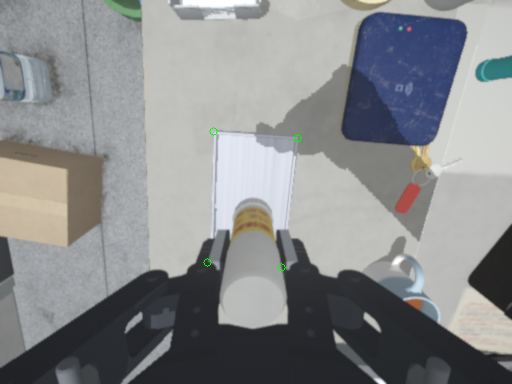

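Tray marks match the rim corners ((213,131), (297,138)), and the glue stick is held straight. Lowering it now.

>>> servo_tool:
  moves:
    - {"xyz": [0.001,0,0.03],"twist": 0,"claw": 0.015}
    - {"xyz": [0.001,0,0.075],"twist": 0,"claw": 0.015}
    - {"xyz": [0.001,0,0.12],"twist": 0,"claw": 0.015}
    - {"xyz": [0.001,0,0.165],"twist": 0,"claw": 0.015}
    - {"xyz": [0.001,0,0.19],"twist": 0,"claw": 0.015}

```text
clock: 6.55
tcp_pos: [0.5415, 0.3305, 0.051]
eef_rot: [3.134, 0.12, -0.008]
contact_force: [-0.1, -1.0, -1.2]
finger_gap: 0.0262
gripper_force: 35.0
```

>>> servo_tool:
  moves:
    - {"xyz": [0,0,0],"twist": 0,"claw": 0.015}
    - {"xyz": [0,0,0.004],"twist": 0,"claw": 0.015}
    - {"xyz": [0,0,0.008],"twist": 0,"claw": 0.015}
    - {"xyz": [0,0,0.0105],"twist": 0,"claw": 0.015}
    - {"xyz": [0,0,0.0105],"twist": 0,"claw": 0.015}

```text
clock: 7.05
tcp_pos: [0.543, 0.335, 0.0457]
eef_rot: [-3.139, -0.125, -0.002]
contact_force: [0.4, 0.0, -0.4]
finger_gap: 0.0262
gripper_force: 34.9
```

>>> servo_tool:
  moves:
    - {"xyz": [0,0,0.0015],"twist": 0,"claw": 0.015}
    - {"xyz": [0,0,0.003],"twist": 0,"claw": 0.015}
    - {"xyz": [0,0,0.003],"twist": 0,"claw": 0.015}

```text
clock: 7.35
tcp_pos: [0.5428, 0.3351, 0.0424]
eef_rot: [-3.139, -0.126, -0.001]
contact_force: [-0.5, -0.6, 3.0]
finger_gap: 0.0264
gripper_force: 35.1
```

>>> servo_tool:
  moves:
    - {"xyz": [0,0,0],"twist": 0,"claw": 0.032}
    - {"xyz": [0,0,0],"twist": 0,"claw": 0.04}
    - {"xyz": [0,0,0],"twist": 0,"claw": 0.05}
    - {"xyz": [0,0,0],"twist": 0,"claw": 0.055}
    - {"xyz": [0,0,0],"twist": 0,"claw": 0.055}

```text
clock: 7.85
tcp_pos: [0.5425, 0.3348, 0.0417]
eef_rot: [3.139, 0.125, -0.0]
contact_force: [-0.0, 0.0, -0.1]
finger_gap: 0.055
gripper_force: 0.0
```

>>> servo_tool:
  moves:
    - {"xyz": [0,0,-0.03],"twist": 0,"claw": 0.055}
    - {"xyz": [0,0,-0.07],"twist": 0,"claw": 0.055}
    - {"xyz": [0,0,-0.115],"twist": 0,"claw": 0.055}
    - {"xyz": [0,0,-0.16],"twist": 0,"claw": 0.065}
    - {"xyz": [0,0,-0.205],"twist": 0,"claw": 0.065}

```text
clock: 8.35
tcp_pos: [0.5422, 0.3347, 0.2486]
eef_rot: [3.139, 0.126, 0.0]
contact_force: [-0.2, 0.3, 0.5]
finger_gap: 0.065
gripper_force: 0.0
```

```bash
python3 - <<'E'
from h import *
go(.630,-.1635,.24,.083)
E
```

```text
clock 8.3 tcp [0.5422 0.3347 0.2486] hd 0.08 gap 0.06503903194487619 -> shift [0.0477 0.5036 0.0087] twist -0.003
```

>>> servo_tool:
  moves:
    - {"xyz": [0.003,0.03,0],"twist": 0,"claw": 0.065}
    - {"xyz": [0.007,0.075,0],"twist": 0,"claw": 0.065}
    - {"xyz": [0.011,0.12,0],"twist": 0,"claw": 0.065}
    - {"xyz": [0.016,0.165,0],"twist": 0,"claw": 0.065}
    - {"xyz": [0.02,0.21,0],"twist": 0,"claw": 0.065}

```text
clock: 8.85
tcp_pos: [0.5792, 0.1253, 0.2469]
eef_rot: [3.139, 0.126, 0.001]
contact_force: [-0.2, -0.5, 0.7]
finger_gap: 0.0652
gripper_force: 0.0
```

>>> servo_tool:
  moves:
    - {"xyz": [0.005,0.045,0],"twist": 0,"claw": 0.065}
    - {"xyz": [0.009,0.09,0],"twist": 0,"claw": 0.065}
    - {"xyz": [0.013,0.135,0],"twist": 0,"claw": 0.065}
    - {"xyz": [0.017,0.18,0],"twist": 0,"claw": 0.065}
    - {"xyz": [0.02,0.21,0],"twist": 0,"claw": 0.065}

```text
clock: 9.35
tcp_pos: [0.6157, -0.0851, 0.2467]
eef_rot: [3.138, 0.119, -0.0]
contact_force: [0.6, 0.3, -0.1]
finger_gap: 0.065
gripper_force: 0.0
```

>>> servo_tool:
  moves:
    - {"xyz": [0.004,0.045,0],"twist": 0,"claw": 0.065}
    - {"xyz": [0.0077,0.0836,0],"twist": -0.003,"claw": 0.065}
    - {"xyz": [0.0077,0.0836,0.04],"twist": -0.003,"claw": 0.065}
    - {"xyz": [0.0077,0.0836,0.08],"twist": -0.003,"claw": 0.065}
    - {"xyz": [0.0077,0.0836,0.11],"twist": -0.003,"claw": 0.065}

```text
clock: 9.85
tcp_pos: [0.629, -0.1636, 0.1344]
eef_rot: [-3.138, -0.129, 0.003]
contact_force: [0.3, 0.2, -0.0]
finger_gap: 0.0649
gripper_force: 0.0
```

>>> servo_tool:
  moves:
    - {"xyz": [0,0,0],"twist": 0,"claw": 0.065}
    - {"xyz": [0,0,0],"twist": 0,"claw": 0.065}
    - {"xyz": [0,0,0],"twist": 0,"claw": 0.065}

```text
clock: 10.15
tcp_pos: [0.6318, -0.1634, 0.1392]
eef_rot: [3.138, 0.13, 0.006]
contact_force: [0.6, -0.1, 0.8]
finger_gap: 0.0653
gripper_force: 0.0
```

```bash
python3 - <<'E'
from h import *
from plant import arm
for n in("top","side","wrist"):
    c=arm.read_camera(n);pickle.dump(c,open(n+"4.pkl","wb"))
c=pickle.load(open("side4.pkl","rb"))
cv2.imwrite("pics/s4.png",cv2.resize(c["pixels"][110:370,150:350],None,fx=2.3,fy=2.3,interpolation=cv2.INTER_CUBIC)[...,::-1])
go(.630,-.1635,.046,.083)
E
```

```text
clock 10.3 tcp [ 0.6313 -0.1634  0.1389] hd 0.083 gap 0.06488788367674773 -> shift [-0.0016 -0.0001  0.0929] twist -0.0
```

View pics/s4.png

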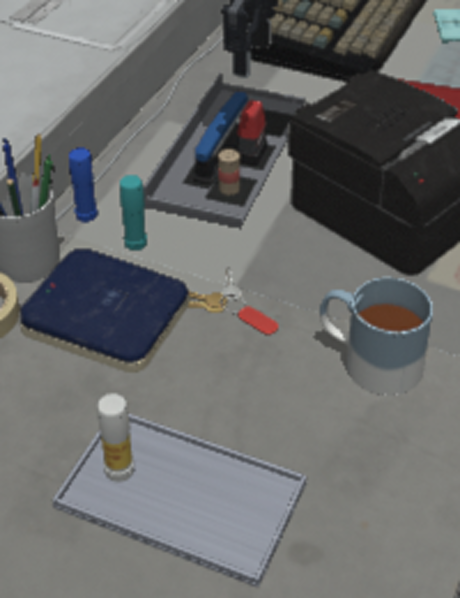

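The glue stick stands upright in the tray (crop 117,440). Gripping the stamp next.

>>> servo_tool:
  moves:
    - {"xyz": [-0.001,0,0.03],"twist": 0,"claw": 0.065}
    - {"xyz": [-0.001,0,0.06],"twist": 0,"claw": 0.065}
    - {"xyz": [-0.001,0,0.08],"twist": 0,"claw": 0.065}
    - {"xyz": [-0.001,0,0.092],"twist": 0,"claw": 0.065}
    - {"xyz": [-0.001,0,0.092],"twist": 0,"claw": 0.065}

```text
clock: 10.8
tcp_pos: [0.6286, -0.1633, 0.0439]
eef_rot: [-3.139, -0.13, 0.003]
contact_force: [0.2, 0.4, 0.8]
finger_gap: 0.0645
gripper_force: 0.0
```

>>> servo_tool:
  moves:
    - {"xyz": [0,0,0],"twist": 0,"claw": 0.055}
    - {"xyz": [0,0,0],"twist": 0,"claw": 0.035}
    - {"xyz": [0,0,0],"twist": 0,"claw": 0.035}
    - {"xyz": [0,0,0],"twist": 0,"claw": 0.035}
    - {"xyz": [0,0,0],"twist": 0,"claw": 0.035}
  squeeze: 35

```text
clock: 11.3
tcp_pos: [0.6304, -0.1635, 0.0469]
eef_rot: [3.138, 0.13, 0.005]
contact_force: [-1.6, 1.2, 6.3]
finger_gap: 0.0412
gripper_force: 35.7
```

>>> servo_tool:
  moves:
    - {"xyz": [0,0,0],"twist": 0,"claw": 0.035}
    - {"xyz": [0,0,0],"twist": 0,"claw": 0.035}

```text
clock: 11.5
tcp_pos: [0.6304, -0.1634, 0.0469]
eef_rot: [3.138, 0.13, 0.005]
contact_force: [-1.0, 0.5, 5.5]
finger_gap: 0.041
gripper_force: 35.7
```

>>> servo_tool:
  moves:
    - {"xyz": [0,0,-0.02],"twist": 0,"claw": 0.035}
    - {"xyz": [0,0,-0.06],"twist": 0,"claw": 0.035}
    - {"xyz": [0,0,-0.11],"twist": 0,"claw": 0.035}
    - {"xyz": [0,0,-0.16],"twist": 0,"claw": 0.035}
    - {"xyz": [0,0,-0.2],"twist": 0,"claw": 0.035}

```text
clock: 12.0
tcp_pos: [0.6297, -0.1635, 0.2486]
eef_rot: [3.138, 0.13, 0.006]
contact_force: [0.5, -0.9, -1.5]
finger_gap: 0.0411
gripper_force: 35.7
```

>>> servo_tool:
  moves:
    - {"xyz": [-0.004,-0.02,0],"twist": 0,"claw": 0.035}
    - {"xyz": [-0.013,-0.06,0],"twist": 0,"claw": 0.035}
    - {"xyz": [-0.022,-0.105,0],"twist": 0,"claw": 0.035}
    - {"xyz": [-0.031,-0.15,0],"twist": 0,"claw": 0.035}
    - {"xyz": [-0.04,-0.195,0],"twist": 0,"claw": 0.035}

```text
clock: 12.5
tcp_pos: [0.5718, 0.0295, 0.2445]
eef_rot: [3.139, 0.13, -0.0]
contact_force: [0.4, -0.8, -0.4]
finger_gap: 0.0414
gripper_force: 35.7
```

>>> servo_tool:
  moves:
    - {"xyz": [-0.009,-0.045,0],"twist": 0,"claw": 0.035}
    - {"xyz": [-0.018,-0.09,0],"twist": 0,"claw": 0.035}
    - {"xyz": [-0.028,-0.135,0],"twist": 0,"claw": 0.035}
    - {"xyz": [-0.038,-0.18,0],"twist": 0,"claw": 0.035}
    - {"xyz": [-0.048,-0.225,0],"twist": 0,"claw": 0.035}

```text
clock: 13.0
tcp_pos: [0.5053, 0.2495, 0.2445]
eef_rot: [3.138, 0.13, 0.0]
contact_force: [1.1, 0.5, -0.2]
finger_gap: 0.0409
gripper_force: 35.7
```

>>> servo_tool:
  moves:
    - {"xyz": [-0.01,-0.04,0],"twist": 0,"claw": 0.035}
    - {"xyz": [-0.0208,-0.075,0],"twist": 0,"claw": 0.035}
    - {"xyz": [-0.0208,-0.0891,0],"twist": 0,"claw": 0.035}
    - {"xyz": [-0.0208,-0.0891,0],"twist": 0,"claw": 0.035}
    - {"xyz": [-0.0208,-0.0891,0],"twist": 0,"claw": 0.035}

```text
clock: 13.5
tcp_pos: [0.4793, 0.3333, 0.2443]
eef_rot: [3.137, 0.127, -0.0]
contact_force: [-0.1, -0.8, -1.6]
finger_gap: 0.0411
gripper_force: 35.7
```

```bash
python3 - <<'E'
from h import *
go(.48,.335,.043,.083)
E
```

```text
clock 13.5 tcp [0.4793 0.3333 0.2443] hd 0.081 gap 0.041133423506706394 -> shift [ 0.0008 -0.0021  0.2013] twist -0.002
```

>>> servo_tool:
  moves:
    - {"xyz": [0.001,-0.001,0.03],"twist": 0,"claw": 0.035}
    - {"xyz": [0.001,-0.001,0.075],"twist": 0,"claw": 0.035}
    - {"xyz": [0.001,-0.001,0.12],"twist": 0,"claw": 0.035}
    - {"xyz": [0.001,-0.001,0.165],"twist": 0,"claw": 0.035}
    - {"xyz": [0.001,-0.001,0.19],"twist": 0,"claw": 0.035}

```text
clock: 14.0
tcp_pos: [0.4795, 0.3313, 0.051]
eef_rot: [3.134, 0.123, -0.006]
contact_force: [-0.0, -0.1, 0.1]
finger_gap: 0.0412
gripper_force: 35.7
```

>>> servo_tool:
  moves:
    - {"xyz": [0,0,0],"twist": 0,"claw": 0.035}
    - {"xyz": [0,0,0.004],"twist": 0,"claw": 0.035}
    - {"xyz": [0,0,0.008],"twist": 0,"claw": 0.035}
    - {"xyz": [0,0,0.0115],"twist": 0,"claw": 0.035}
    - {"xyz": [0,0,0.0115],"twist": 0,"claw": 0.035}

```text
clock: 14.5
tcp_pos: [0.48, 0.3361, 0.044]
eef_rot: [-3.139, -0.13, -0.002]
contact_force: [-0.8, -0.1, -0.8]
finger_gap: 0.0413
gripper_force: 35.8
```

>>> servo_tool:
  moves:
    - {"xyz": [0,0,0.0],"twist": 0,"claw": 0.035}
    - {"xyz": [0,0,0.001],"twist": 0,"claw": 0.035}
    - {"xyz": [0,0,0.001],"twist": 0,"claw": 0.035}

```text
clock: 14.8
tcp_pos: [0.4799, 0.3364, 0.0429]
eef_rot: [-3.138, -0.13, -0.002]
contact_force: [0.2, -0.3, 2.1]
finger_gap: 0.0415
gripper_force: 36.2
```

>>> servo_tool:
  moves:
    - {"xyz": [0,0,0],"twist": 0,"claw": 0.048}
    - {"xyz": [0,0,0],"twist": 0,"claw": 0.055}
    - {"xyz": [0,0,0],"twist": 0,"claw": 0.062}
    - {"xyz": [0,0,0],"twist": 0,"claw": 0.062}
    - {"xyz": [0,0,0],"twist": 0,"claw": 0.062}

```text
clock: 15.3
tcp_pos: [0.4795, 0.336, 0.0422]
eef_rot: [3.139, 0.13, -0.0]
contact_force: [-0.8, -0.7, -0.3]
finger_gap: 0.0622
gripper_force: 0.0
```

>>> servo_tool:
  moves:
    - {"xyz": [0,0,-0.03],"twist": 0,"claw": 0.062}
    - {"xyz": [0,0,-0.07],"twist": 0,"claw": 0.062}
    - {"xyz": [0,0,-0.115],"twist": 0,"claw": 0.062}
    - {"xyz": [0,0,-0.16],"twist": 0,"claw": 0.062}
    - {"xyz": [0,0,-0.205],"twist": 0,"claw": 0.062}

```text
clock: 15.8
tcp_pos: [0.4792, 0.3358, 0.2491]
eef_rot: [3.139, 0.13, -0.0]
contact_force: [0.3, 1.0, -0.4]
finger_gap: 0.062
gripper_force: 0.0
```

```bash
python3 - <<'E'
from h import *
go(.6243,-.0868,.14,.083)
E
```

```text
clock 15.8 tcp [0.4792 0.3358 0.2491] hd 0.083 gap 0.062022807867032154 -> shift [0.1095 0.4332 0.1092] twist 0.0
```

>>> servo_tool:
  moves:
    - {"xyz": [0.008,0.03,0],"twist": 0,"claw": 0.06}
    - {"xyz": [0.019,0.075,0],"twist": 0,"claw": 0.05}
    - {"xyz": [0.03,0.12,0],"twist": 0,"claw": 0.05}
    - {"xyz": [0.041,0.165,0],"twist": 0,"claw": 0.05}
    - {"xyz": [0.052,0.21,0],"twist": 0,"claw": 0.05}

```text
clock: 16.3
tcp_pos: [0.549, 0.1292, 0.2475]
eef_rot: [3.139, 0.13, 0.001]
contact_force: [0.1, 0.3, -0.2]
finger_gap: 0.0498
gripper_force: 0.0
```

>>> servo_tool:
  moves:
    - {"xyz": [0.011,0.045,0],"twist": 0,"claw": 0.05}
    - {"xyz": [0.022,0.09,0],"twist": 0,"claw": 0.05}
    - {"xyz": [0.033,0.135,0],"twist": 0,"claw": 0.05}
    - {"xyz": [0.045,0.18,0],"twist": 0,"claw": 0.05}
    - {"xyz": [0.0575,0.2232,0],"twist": 0,"claw": 0.05}

```text
clock: 16.8
tcp_pos: [0.6247, -0.0888, 0.2474]
eef_rot: [3.139, 0.129, 0.0]
contact_force: [0.7, -0.2, 0.2]
finger_gap: 0.0503
gripper_force: 0.0
```

>>> servo_tool:
  moves:
    - {"xyz": [0,0,0],"twist": 0,"claw": 0.05}
    - {"xyz": [0,0,0.04],"twist": 0,"claw": 0.05}
    - {"xyz": [0,0,0.08],"twist": 0,"claw": 0.05}
    - {"xyz": [0,0,0.107],"twist": 0,"claw": 0.05}
    - {"xyz": [0,0,0.107],"twist": 0,"claw": 0.05}

```text
clock: 17.3
tcp_pos: [0.6212, -0.0861, 0.1359]
eef_rot: [-3.137, -0.131, 0.014]
contact_force: [-1.1, -0.1, -0.4]
finger_gap: 0.0502
gripper_force: 0.0
```

>>> servo_tool:
  moves:
    - {"xyz": [0,0,0],"twist": 0,"claw": 0.05}
    - {"xyz": [0,0,0],"twist": 0,"claw": 0.05}
    - {"xyz": [0,0,0],"twist": 0,"claw": 0.05}

```text
clock: 17.6
tcp_pos: [0.6258, -0.0866, 0.1425]
eef_rot: [3.138, 0.13, 0.006]
contact_force: [-0.3, -0.2, 0.0]
finger_gap: 0.05
gripper_force: 0.0
```

```bash
python3 - <<'E'
from h import *
from plant import arm
c=arm.read_camera("wrist");p=c["pixels"].copy()
cv2.circle(p,tuple(np.int32(proj(c,(.6245,-.0866,.06)))),4,(0,255,0),1)
cv2.imwrite("pics/w5.png",p[...,::-1])
go(.6243,-.0868,.023,.083)
E
```

```text
clock 17.6 tcp [ 0.6256 -0.0866  0.1422] hd 0.083 gap 0.050027308601013 -> shift [-0.0017 -0.      0.1192] twist -0.0
```

View pics/w5.png

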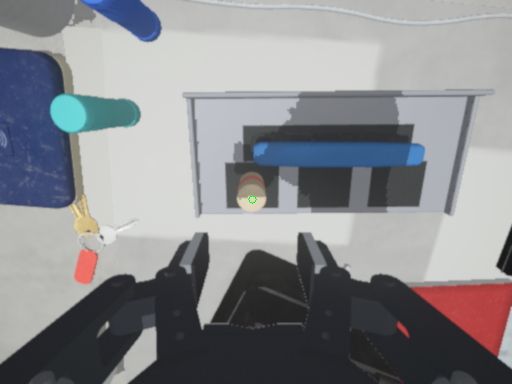

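The coin roll (252,197) is under its mark and its surroundings are clear. Descending.

>>> servo_tool:
  moves:
    - {"xyz": [-0.001,0,0.03],"twist": 0,"claw": 0.05}
    - {"xyz": [-0.001,0,0.06],"twist": 0,"claw": 0.05}
    - {"xyz": [-0.001,0,0.085],"twist": 0,"claw": 0.05}
    - {"xyz": [-0.001,0,0.1],"twist": 0,"claw": 0.05}
    - {"xyz": [-0.001,0,0.1],"twist": 0,"claw": 0.05}

```text
clock: 18.15
tcp_pos: [0.6224, -0.0867, 0.0389]
eef_rot: [-3.139, -0.13, 0.005]
contact_force: [-1.1, 0.1, -0.6]
finger_gap: 0.0504
gripper_force: 0.0
```

>>> servo_tool:
  moves:
    - {"xyz": [0,0,0.008],"twist": 0,"claw": 0.05}
    - {"xyz": [0,0,0.016],"twist": 0,"claw": 0.05}
    - {"xyz": [0,0,0.018],"twist": 0,"claw": 0.05}
    - {"xyz": [0,0,0.018],"twist": 0,"claw": 0.05}
    - {"xyz": [0,0,0.018],"twist": 0,"claw": 0.05}

```text
clock: 18.65
tcp_pos: [0.6238, -0.0868, 0.0227]
eef_rot: [3.139, 0.13, 0.001]
contact_force: [-0.8, 0.8, 0.0]
finger_gap: 0.05
gripper_force: 0.0
```

>>> servo_tool:
  moves:
    - {"xyz": [0,0,0],"twist": 0,"claw": 0.035}
    - {"xyz": [0,0,0],"twist": 0,"claw": 0.015}
    - {"xyz": [0,0,0],"twist": 0,"claw": 0.015}
    - {"xyz": [0,0,0],"twist": 0,"claw": 0.015}
    - {"xyz": [0,0,0],"twist": 0,"claw": 0.015}

```text
clock: 19.15
tcp_pos: [0.6239, -0.0866, 0.0228]
eef_rot: [3.139, 0.13, 0.001]
contact_force: [-0.8, 0.5, 3.6]
finger_gap: 0.0245
gripper_force: 34.6
```

>>> servo_tool:
  moves:
    - {"xyz": [0,0,0],"twist": 0,"claw": 0.015}
    - {"xyz": [0,0,0],"twist": 0,"claw": 0.015}
    - {"xyz": [0,0,0],"twist": 0,"claw": 0.015}

```text
clock: 19.45
tcp_pos: [0.6239, -0.0866, 0.0228]
eef_rot: [3.139, 0.13, 0.001]
contact_force: [-1.3, 0.1, 5.0]
finger_gap: 0.0246
gripper_force: 34.7
```

>>> servo_tool:
  moves:
    - {"xyz": [0,0,-0.02],"twist": 0,"claw": 0.015}
    - {"xyz": [0,0,-0.06],"twist": 0,"claw": 0.015}
    - {"xyz": [0,0,-0.11],"twist": 0,"claw": 0.015}
    - {"xyz": [0,0,-0.16],"twist": 0,"claw": 0.015}
    - {"xyz": [0,0,-0.2],"twist": 0,"claw": 0.015}

```text
clock: 19.95
tcp_pos: [0.6235, -0.0869, 0.2243]
eef_rot: [3.139, 0.13, 0.001]
contact_force: [0.4, -0.2, -1.7]
finger_gap: 0.0242
gripper_force: 34.5
```

>>> servo_tool:
  moves:
    - {"xyz": [-0.008,-0.02,-0.01],"twist": 0,"claw": 0.015}
    - {"xyz": [-0.023,-0.06,-0.01],"twist": 0,"claw": 0.015}
    - {"xyz": [-0.039,-0.1,-0.01],"twist": 0,"claw": 0.015}
    - {"xyz": [-0.055,-0.14,-0.01],"twist": 0,"claw": 0.015}
    - {"xyz": [-0.07,-0.18,-0.01],"twist": 0,"claw": 0.015}

```text
clock: 20.45
tcp_pos: [0.5363, 0.0884, 0.2305]
eef_rot: [3.138, 0.13, -0.005]
contact_force: [1.2, 0.9, -2.2]
finger_gap: 0.0244
gripper_force: 34.6
```

>>> servo_tool:
  moves:
    - {"xyz": [-0.016,-0.042,0],"twist": 0,"claw": 0.015}
    - {"xyz": [-0.032,-0.084,0],"twist": 0,"claw": 0.015}
    - {"xyz": [-0.048,-0.126,0],"twist": 0,"claw": 0.015}
    - {"xyz": [-0.064,-0.168,0],"twist": 0,"claw": 0.015}
    - {"xyz": [-0.08,-0.21,0],"twist": 0,"claw": 0.015}

```text
clock: 20.95
tcp_pos: [0.4393, 0.2905, 0.2307]
eef_rot: [3.137, 0.131, -0.004]
contact_force: [1.5, 0.1, -1.3]
finger_gap: 0.0245
gripper_force: 34.6
```

>>> servo_tool:
  moves:
    - {"xyz": [-0.012,-0.03,0],"twist": 0,"claw": 0.015}
    - {"xyz": [-0.02,-0.0473,0],"twist": 0,"claw": 0.015}
    - {"xyz": [-0.02,-0.0473,0],"twist": 0,"claw": 0.015}
    - {"xyz": [-0.02,-0.0473,0],"twist": 0,"claw": 0.015}
    - {"xyz": [-0.02,-0.0473,0],"twist": 0,"claw": 0.015}

```text
clock: 21.45
tcp_pos: [0.4184, 0.3332, 0.2314]
eef_rot: [3.137, 0.126, -0.001]
contact_force: [0.3, 0.2, -2.1]
finger_gap: 0.0246
gripper_force: 34.7
```

```bash
python3 - <<'E'
from h import *
go(.418,.335,.0188,.083)
E
```

```text
clock 21.4 tcp [0.4184 0.3332 0.2314] hd 0.081 gap 0.02462157444433174 -> shift [-1.000e-04 -2.200e-03  2.126e-01] twist -0.002
```

>>> servo_tool:
  moves:
    - {"xyz": [0,-0.001,0.03],"twist": 0,"claw": 0.015}
    - {"xyz": [0,-0.001,0.075],"twist": 0,"claw": 0.015}
    - {"xyz": [0,-0.001,0.12],"twist": 0,"claw": 0.015}
    - {"xyz": [0,-0.001,0.165],"twist": 0,"claw": 0.015}
    - {"xyz": [0,-0.001,0.2],"twist": 0,"claw": 0.015}

```text
clock: 21.95
tcp_pos: [0.4182, 0.3334, 0.0296]
eef_rot: [3.137, 0.125, -0.003]
contact_force: [0.7, 0.3, -1.8]
finger_gap: 0.0243
gripper_force: 34.7
```

>>> servo_tool:
  moves:
    - {"xyz": [0,0,0],"twist": 0,"claw": 0.015}
    - {"xyz": [0,0,0.004],"twist": 0,"claw": 0.015}
    - {"xyz": [0,0,0.008],"twist": 0,"claw": 0.015}
    - {"xyz": [0,0,0.0115],"twist": 0,"claw": 0.015}
    - {"xyz": [0,0,0.0115],"twist": 0,"claw": 0.015}

```text
clock: 22.45
tcp_pos: [0.4185, 0.3362, 0.0217]
eef_rot: [-3.138, -0.129, -0.003]
contact_force: [0.5, 0.7, -1.3]
finger_gap: 0.0242
gripper_force: 34.7
```

>>> servo_tool:
  moves:
    - {"xyz": [0,0,0.0],"twist": 0,"claw": 0.015}
    - {"xyz": [0,0,0.001],"twist": 0,"claw": 0.015}
    - {"xyz": [0,0,0.001],"twist": 0,"claw": 0.015}

```text
clock: 22.75
tcp_pos: [0.418, 0.3361, 0.02]
eef_rot: [-3.139, -0.13, -0.001]
contact_force: [-0.3, -0.6, -3.0]
finger_gap: 0.0245
gripper_force: 34.7
```

>>> servo_tool:
  moves:
    - {"xyz": [0,0,0.001],"twist": 0,"claw": 0.015}
    - {"xyz": [0,0,0.0018],"twist": 0,"claw": 0.015}
    - {"xyz": [0,0,0.0018],"twist": 0,"claw": 0.015}

```text
clock: 23.05
tcp_pos: [0.418, 0.3362, 0.0188]
eef_rot: [3.139, 0.13, 0.001]
contact_force: [-0.4, -0.6, 6.7]
finger_gap: 0.0244
gripper_force: 35.8
```

>>> servo_tool:
  moves:
    - {"xyz": [0,0,0],"twist": 0,"claw": 0.03}
    - {"xyz": [0,0,0],"twist": 0,"claw": 0.036}
    - {"xyz": [0,0,0],"twist": 0,"claw": 0.045}
    - {"xyz": [0,0,0],"twist": 0,"claw": 0.045}
    - {"xyz": [0,0,0],"twist": 0,"claw": 0.045}

```text
clock: 23.55
tcp_pos: [0.4178, 0.336, 0.0179]
eef_rot: [3.139, 0.13, -0.0]
contact_force: [0.5, 0.6, 0.1]
finger_gap: 0.0451
gripper_force: 0.0
```

>>> servo_tool:
  moves:
    - {"xyz": [0,0,-0.03],"twist": 0,"claw": 0.045}
    - {"xyz": [0,0,-0.07],"twist": 0,"claw": 0.045}
    - {"xyz": [0,0,-0.115],"twist": 0,"claw": 0.045}
    - {"xyz": [0,0,-0.16],"twist": 0,"claw": 0.045}
    - {"xyz": [0,0,-0.205],"twist": 0,"claw": 0.045}

```text
clock: 24.05
tcp_pos: [0.4175, 0.3358, 0.2248]
eef_rot: [3.139, 0.13, -0.0]
contact_force: [1.5, 0.3, -0.8]
finger_gap: 0.0452
gripper_force: 0.0
```

```bash
python3 - <<'E'
from h import *
go(.6700,-.1595,.24,.083+np.pi/2)
from plant import arm
print(arm.read_state()["joint_pos"].round(2))
E
```

```text
clock 24.1 tcp [0.4175 0.3358 0.2248] hd 0.083 gap 0.04516722327394512 -> shift [ 0.2106  0.5145 -0.0152] twist -1.571
[-0.31  0.3  -0.54  1.85  0.18  1.04 -2.41]
```

>>> servo_tool:
  moves:
    - {"xyz": [0.0106,0.0245,-0.01],"twist": 0,"claw": 0.045}
    - {"xyz": [0.027,0.065,-0.015],"twist": 0,"claw": 0.045}
    - {"xyz": [0.0446,0.108,-0.015],"twist": 0,"claw": 0.045}
    - {"xyz": [0.062,0.151,-0.015],"twist": 0,"claw": 0.045}
    - {"xyz": [0.08,0.1945,-0.015],"twist": 0,"claw": 0.045}

```text
clock: 24.55
tcp_pos: [0.514, 0.1472, 0.2382]
eef_rot: [3.139, 0.131, 0.001]
contact_force: [1.1, -0.4, -0.4]
finger_gap: 0.0448
gripper_force: 0.0
```

>>> servo_tool:
  moves:
    - {"xyz": [0.0176,0.043,0],"twist": 0,"claw": 0.045}
    - {"xyz": [0.0352,0.086,0],"twist": 0,"claw": 0.045}
    - {"xyz": [0.053,0.129,0],"twist": 0,"claw": 0.045}
    - {"xyz": [0.0706,0.172,0],"twist": 0,"claw": 0.045}
    - {"xyz": [0.088,0.215,0],"twist": 0,"claw": 0.045}

```text
clock: 25.05
tcp_pos: [0.6196, -0.06, 0.238]
eef_rot: [3.139, 0.13, -0.0]
contact_force: [0.1, 0.4, -0.0]
finger_gap: 0.0451
gripper_force: 0.0
```

>>> servo_tool:
  moves:
    - {"xyz": [0.0176,0.043,0],"twist": 0,"claw": 0.045}
    - {"xyz": [0.03,0.075,0],"twist": 0,"claw": 0.045}
    - {"xyz": [0.0426,0.105,0],"twist": -0.14,"claw": 0.045}
    - {"xyz": [0.0426,0.105,0],"twist": -0.28,"claw": 0.045}
    - {"xyz": [0.0426,0.105,0],"twist": -0.42,"claw": 0.045}

```text
clock: 25.55
tcp_pos: [0.6702, -0.161, 0.2371]
eef_rot: [-3.041, -0.786, 0.002]
contact_force: [-0.1, 1.0, 0.4]
finger_gap: 0.0448
gripper_force: 0.0
```

>>> servo_tool:
  moves:
    - {"xyz": [0,0,0],"twist": -0.14,"claw": 0.045}
    - {"xyz": [0,0,0],"twist": -0.28,"claw": 0.045}
    - {"xyz": [0,0,0],"twist": -0.42,"claw": 0.045}
    - {"xyz": [0,0,0],"twist": -0.56,"claw": 0.045}
    - {"xyz": [0,0,0],"twist": -0.7,"claw": 0.045}

```text
clock: 26.05
tcp_pos: [0.6701, -0.1593, 0.2377]
eef_rot: [-2.585, -1.785, 0.001]
contact_force: [-1.2, 0.2, 0.3]
finger_gap: 0.0449
gripper_force: 0.0
```

>>> servo_tool:
  moves:
    - {"xyz": [0,0,0],"twist": -0.14,"claw": 0.045}
    - {"xyz": [0,0,0],"twist": -0.28,"claw": 0.045}
    - {"xyz": [0,0,0],"twist": -0.42,"claw": 0.045}
    - {"xyz": [0,0,0],"twist": -0.451,"claw": 0.045}
    - {"xyz": [0,0,0],"twist": -0.451,"claw": 0.045}

```text
clock: 26.55
tcp_pos: [0.6701, -0.1594, 0.2377]
eef_rot: [-2.129, -2.309, 0.0]
contact_force: [-0.4, -0.4, -0.3]
finger_gap: 0.0453
gripper_force: 0.0
```

```bash
python3 - <<'E'
from h import *
from plant import arm
c=arm.read_camera("wrist");pickle.dump(c,open("w6.pkl","wb"));p=c["pixels"].copy()
for k in(-.0755,0,.0755):cv2.circle(p,tuple(np.int32(proj(c,(.670-k*.083,-.1595+k,.057)))),4,(0,255,0),1)
b=max(blobs(c,(100,120,50),(120,255,255),(0,0,512,384),300),key=lambda k:k[4]);print(b)
q=cv2.boxPoints((b[0:2],b[2],b[3]));w=[ray(c,u,.057)[:2].round(4).tolist() for u in q];print(w,np.mean(w,0))
cv2.imwrite("pics/w6.png",p[...,::-1])
go(.6700,-.1595,.0275,.083+np.pi/2)
t=arm.read_camera("top");pickle.dump(t,open("t6.pkl","wb"))
E
```

```text
(252.5, 167.0, [116.0, 17.0], 90.0, 1841.5)
[[0.6532, -0.0855], [0.6724, -0.084], [0.6853, -0.2262], [0.6634, -0.228]] [ 0.668575 -0.155925]
clock 26.6 tcp [ 0.6702 -0.1594  0.2378] hd 1.651 gap 0.04471472626299802 -> shift [-1.000e-04 -1.000e-04  2.103e-01] twist -0.002
```

View pics/w6.png

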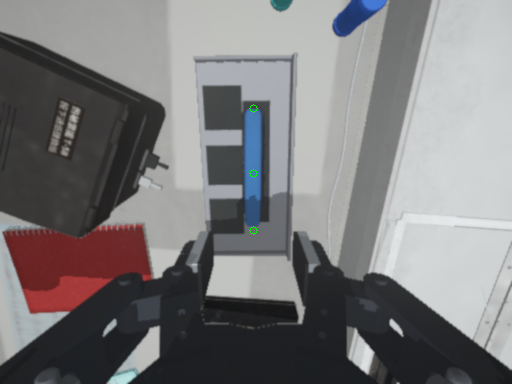

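The stapler lies under the marks (253,173), aligned with the tool's x axis. Descending and gripping.

>>> servo_tool:
  moves:
    - {"xyz": [0,0,0.03],"twist": 0,"claw": 0.045}
    - {"xyz": [0,0,0.075],"twist": 0,"claw": 0.045}
    - {"xyz": [0,0,0.12],"twist": 0,"claw": 0.045}
    - {"xyz": [0,0,0.14],"twist": 0,"claw": 0.045}
    - {"xyz": [0,0,0.14],"twist": 0,"claw": 0.045}

```text
clock: 27.15
tcp_pos: [0.6676, -0.1592, 0.094]
eef_rot: [-2.124, -2.306, 0.007]
contact_force: [0.3, -1.3, 0.8]
finger_gap: 0.045
gripper_force: 0.0
```

>>> servo_tool:
  moves:
    - {"xyz": [0,0,0],"twist": 0,"claw": 0.045}
    - {"xyz": [0,0,0.025],"twist": 0,"claw": 0.045}
    - {"xyz": [0,0,0.05],"twist": 0,"claw": 0.045}
    - {"xyz": [0,0,0.06],"twist": 0,"claw": 0.045}
    - {"xyz": [0,0,0.06],"twist": 0,"claw": 0.045}

```text
clock: 27.65
tcp_pos: [0.6704, -0.1593, 0.0383]
eef_rot: [2.128, 2.311, -0.0]
contact_force: [-0.3, 0.8, 0.5]
finger_gap: 0.0449
gripper_force: 0.0
```

>>> servo_tool:
  moves:
    - {"xyz": [0,0,0],"twist": 0,"claw": 0.045}
    - {"xyz": [0,0,0.005],"twist": 0,"claw": 0.045}
    - {"xyz": [0,0,0.01],"twist": 0,"claw": 0.045}
    - {"xyz": [0,0,0.01],"twist": 0,"claw": 0.045}
    - {"xyz": [0,0,0.01],"twist": 0,"claw": 0.045}

```text
clock: 28.15
tcp_pos: [0.6702, -0.1593, 0.028]
eef_rot: [-2.127, -2.312, 0.0]
contact_force: [-0.2, -0.6, 0.0]
finger_gap: 0.0449
gripper_force: 0.0
```

```bash
python3 - <<'E'
from h import *
go(.6700,-.1595,.0275,.083+np.pi/2)
# book from wrist view
c=pickle.load(open("w6.pkl","rb"))
t=pickle.load(open("t6.pkl","rb"))
print("tray things top", [ (round(float(v[0]),3),round(float(v[1]),3)) for v in [proj(t,(.542,.335,.096)),proj(t,(.48,.336,.078)),proj(t,(.418,.336,.056))]])
cv2.imwrite("pics/t6.png",cv2.resize(t["pixels"][170:260,130:200],None,fx=6,fy=6,interpolation=cv2.INTER_CUBIC)[...,::-1])
E
```

```text
clock 28.1 tcp [ 0.6702 -0.1593  0.028 ] hd 1.654 gap 0.0449077284556429 -> shift [-0.0001 -0.0003  0.0005] twist -0.0
tray things top [(153.123, 195.509), (153.817, 214.726), (155.078, 233.836)]
```

View pics/t6.png

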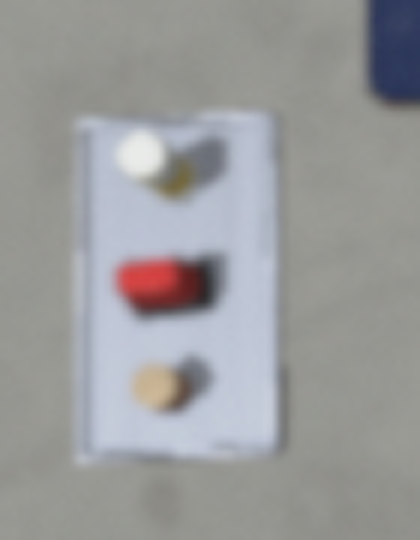

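All three stand on the tray: glue (140,155), stamp (160,280) and coin (160,388) in the crop. Gripping the stapler and refining the book from the earlier views.

>>> servo_tool:
  moves:
    - {"xyz": [0,0,0],"twist": 0,"claw": 0.03}
    - {"xyz": [0,0,0],"twist": 0,"claw": 0.01}
    - {"xyz": [0,0,0],"twist": 0,"claw": 0.01}
    - {"xyz": [0,0,0],"twist": 0,"claw": 0.01}
    - {"xyz": [0,0,0],"twist": 0,"claw": 0.01}
  squeeze: 50

```text
clock: 28.65
tcp_pos: [0.6704, -0.1593, 0.0284]
eef_rot: [2.127, 2.311, 0.0]
contact_force: [-1.4, 0.1, 2.3]
finger_gap: 0.0199
gripper_force: 49.3
```

>>> servo_tool:
  moves:
    - {"xyz": [0,0,0],"twist": 0,"claw": 0.01}
    - {"xyz": [0,0,0],"twist": 0,"claw": 0.01}
    - {"xyz": [0,0,-0.003],"twist": 0,"claw": 0.01}
    - {"xyz": [0,0,-0.01],"twist": 0,"claw": 0.01}
    - {"xyz": [0,0,-0.02],"twist": 0,"claw": 0.01}

```text
clock: 29.15
tcp_pos: [0.6695, -0.1593, 0.0476]
eef_rot: [-2.126, -2.311, 0.002]
contact_force: [-0.6, 0.9, -1.6]
finger_gap: 0.0202
gripper_force: 48.9
```

```bash
python3 - <<'E'
from h import *
d=pickle.load(open("start.pkl","rb"));t=d["top"]
def edges(c,roi,z,name):
    x0,y0,x1,y1=roi;h=cv2.cvtColor(c["pixels"],cv2.COLOR_RGB2HSV)[y0:y1,x0:x1]
    m=cv2.inRange(h,(0,100,50),(10,255,255))|cv2.inRange(h,(170,100,50),(180,255,255))
    k=max(cv2.findContours(m,cv2.RETR_EXTERNAL,cv2.CHAIN_APPROX_NONE)[0],key=cv2.contourArea)[:,0]+[x0,y0]
    w=np.array([ray(c,u,z)[:2] for u in k])*1000
    r=cv2.minAreaRect(w.astype(np.float32));print(name,np.round(r[0],1),np.round(r[1],1),round(r[2],2))
edges(t,(320,190,390,270),.011,"top")
c=pickle.load(open("w1.pkl","rb"));c2=pickle.load(open("w2.pkl","rb"))
for cc in(c,c2):
    h=cc["pixels"]
    for u in[(289,229),(382,226),(379,300),(290,320)]:print(u,ray(cc,u,.011).round(3))
p=np.hstack([cv2.resize(t["pixels"][190:270,320:390],(525,600),interpolation=cv2.INTER_CUBIC),cv2.resize(c["pixels"][215:345,280:400],(275,600)[:1]+(298,)) if 0 else np.zeros((600,1,3),np.uint8)])
cv2.imwrite("pics/book.png",p[...,::-1])
E
```

```text
top [ 417.4 -344.7] [203.2 141.9] 7.75
(289, 229) [ 0.513 -0.259  0.011]
(382, 226) [ 0.532 -0.403  0.011]
(379, 300) [ 0.397 -0.429  0.011]
(290, 320) [ 0.341 -0.284  0.011]
(289, 229) [ 0.51  -0.263  0.011]
(382, 226) [ 0.529 -0.407  0.011]
(379, 300) [ 0.393 -0.434  0.011]
(290, 320) [ 0.338 -0.287  0.011]
```

View pics/book.png

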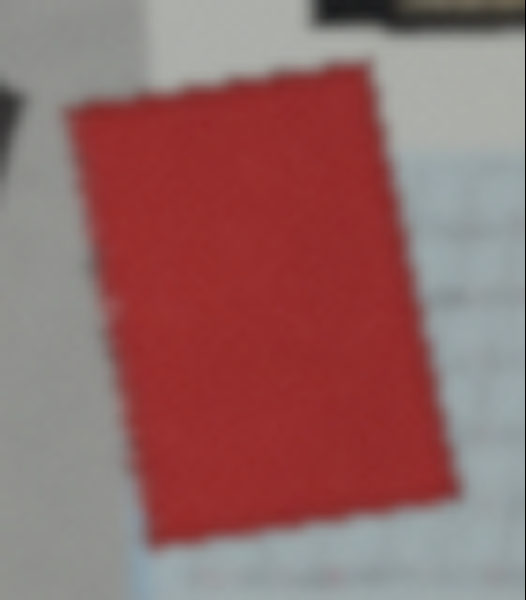

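>>> servo_tool:
  moves:
    - {"xyz": [0,0,-0.02],"twist": 0,"claw": 0.01}
    - {"xyz": [0,0,-0.06],"twist": 0,"claw": 0.01}
    - {"xyz": [0,0,-0.105],"twist": 0,"claw": 0.01}
    - {"xyz": [0,0,-0.15],"twist": 0,"claw": 0.01}
    - {"xyz": [0,0,-0.19],"twist": 0,"claw": 0.01}

```text
clock: 29.65
tcp_pos: [0.6704, -0.159, 0.2413]
eef_rot: [2.126, 2.311, 0.002]
contact_force: [1.2, -0.0, -2.1]
finger_gap: 0.0201
gripper_force: 49.1
```

>>> servo_tool:
  moves:
    - {"xyz": [-0.012,-0.02,-0.01],"twist": 0,"claw": 0.01}
    - {"xyz": [-0.034,-0.056,-0.01],"twist": 0,"claw": 0.01}
    - {"xyz": [-0.057,-0.094,-0.01],"twist": 0,"claw": 0.01}
    - {"xyz": [-0.08,-0.132,-0.01],"twist": 0,"claw": 0.01}
    - {"xyz": [-0.103,-0.17,-0.01],"twist": 0,"claw": 0.01}

```text
clock: 30.15
tcp_pos: [0.5078, -0.2767, 0.2486]
eef_rot: [2.126, 2.312, -0.0]
contact_force: [0.3, -0.2, -1.7]
finger_gap: 0.0199
gripper_force: 49.3
```

>>> servo_tool:
  moves:
    - {"xyz": [-0.023,-0.038,0],"twist": 0,"claw": 0.01}
    - {"xyz": [-0.046,-0.076,0],"twist": 0,"claw": 0.01}
    - {"xyz": [-0.0592,-0.096,0],"twist": 0.12,"claw": 0.01}
    - {"xyz": [-0.0592,-0.096,0],"twist": 0.25,"claw": 0.01}
    - {"xyz": [-0.0592,-0.096,0],"twist": 0.38,"claw": 0.01}

```text
clock: 30.65
tcp_pos: [0.4176, -0.3438, 0.2488]
eef_rot: [2.532, 1.858, -0.0]
contact_force: [0.4, 0.9, -0.9]
finger_gap: 0.02
gripper_force: 49.3
```

>>> servo_tool:
  moves:
    - {"xyz": [0,0,0],"twist": 0.13,"claw": 0.01}
    - {"xyz": [0,0,0],"twist": 0.26,"claw": 0.01}
    - {"xyz": [0,0,0],"twist": 0.39,"claw": 0.01}
    - {"xyz": [0,0,0],"twist": 0.52,"claw": 0.01}
    - {"xyz": [0,0,0],"twist": 0.65,"claw": 0.01}

```text
clock: 31.15
tcp_pos: [0.4187, -0.3425, 0.2487]
eef_rot: [2.992, 0.957, 0.001]
contact_force: [-0.1, 0.3, -0.7]
finger_gap: 0.0199
gripper_force: 49.3
```

>>> servo_tool:
  moves:
    - {"xyz": [0,0,0],"twist": 0.13,"claw": 0.01}
    - {"xyz": [0,0,0],"twist": 0.26,"claw": 0.01}
    - {"xyz": [0,0,0],"twist": 0.39,"claw": 0.01}
    - {"xyz": [0,0,0],"twist": 0.489,"claw": 0.01}
    - {"xyz": [0,0,0],"twist": 0.489,"claw": 0.01}

```text
clock: 31.65
tcp_pos: [0.4188, -0.3426, 0.2486]
eef_rot: [3.134, 0.213, 0.001]
contact_force: [-0.8, 0.0, -1.3]
finger_gap: 0.02
gripper_force: 49.3
```

```bash
python3 - <<'E'
from h import *
from plant import arm
go(.4185,-.343,.0315,.135)
c=arm.read_camera("wrist");pickle.dump(c,open("w7.pkl","wb"));p=c["pixels"].copy()
th=.135;ex=np.array([np.cos(th),np.sin(th)]);ey=np.array([-ex[1],ex[0]])
for a in(-.105,.105):
    for b in(-.076,.076):
        q=np.array([.4185,-.343])+a*ex+b*ey;cv2.circle(p,tuple(np.int32(proj(c,(*q,.011)))),4,(0,255,0),1)
cv2.imwrite("pics/w7.png",p[...,::-1])
E
```

```text
clock 31.6 tcp [ 0.4188 -0.3426  0.2486] hd 0.136 gap 0.01999587203921251 -> shift [-0.0004  0.0003  0.2171] twist 0.001
```

View pics/w7.png

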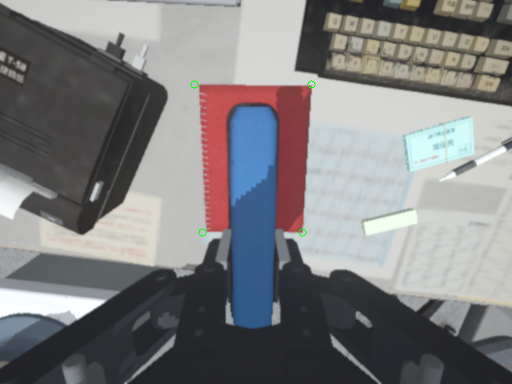

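The stapler is held straight over the book; the cover edges (200–310 px across, top at row 85) agree with the marks apart from the binding strip. Lowering it.

>>> servo_tool:
  moves:
    - {"xyz": [0,0.0015,0.03],"twist": 0,"claw": 0.01}
    - {"xyz": [0,0.0015,0.075],"twist": 0,"claw": 0.01}
    - {"xyz": [0,0.0015,0.12],"twist": 0,"claw": 0.01}
    - {"xyz": [0,0.0015,0.165],"twist": 0,"claw": 0.01}
    - {"xyz": [0,0.0015,0.195],"twist": 0,"claw": 0.01}

```text
clock: 32.2
tcp_pos: [0.4177, -0.3436, 0.0505]
eef_rot: [-3.132, -0.215, 0.003]
contact_force: [0.3, -0.3, -2.0]
finger_gap: 0.0202
gripper_force: 49.4
```

>>> servo_tool:
  moves:
    - {"xyz": [0,0,0],"twist": 0,"claw": 0.01}
    - {"xyz": [0,0,0.006],"twist": 0,"claw": 0.01}
    - {"xyz": [0,0,0.012],"twist": 0,"claw": 0.01}
    - {"xyz": [0,0,0.018],"twist": 0,"claw": 0.01}
    - {"xyz": [0,0,0.018],"twist": 0,"claw": 0.01}

```text
clock: 32.7
tcp_pos: [0.4189, -0.3446, 0.0353]
eef_rot: [3.134, 0.212, 0.001]
contact_force: [-0.7, -1.2, -1.7]
finger_gap: 0.0202
gripper_force: 49.4
```

>>> servo_tool:
  moves:
    - {"xyz": [0,0,0.001],"twist": 0,"claw": 0.01}
    - {"xyz": [0,0,0.002],"twist": 0,"claw": 0.01}
    - {"xyz": [0,0,0.003],"twist": 0,"claw": 0.01}
    - {"xyz": [0,0,0.003],"twist": 0,"claw": 0.01}

```text
clock: 33.1
tcp_pos: [0.4188, -0.3445, 0.032]
eef_rot: [3.134, 0.212, 0.0]
contact_force: [0.9, 0.2, -2.4]
finger_gap: 0.0199
gripper_force: 49.4
```

>>> servo_tool:
  moves:
    - {"xyz": [0,0,0.001],"twist": 0,"claw": 0.01}
    - {"xyz": [0,0,0.0015],"twist": 0,"claw": 0.01}
    - {"xyz": [0,0,0.0015],"twist": 0,"claw": 0.01}

```text
clock: 33.4
tcp_pos: [0.419, -0.3445, 0.0313]
eef_rot: [3.134, 0.212, -0.0]
contact_force: [-1.9, 2.2, 5.0]
finger_gap: 0.02
gripper_force: 50.3
```

>>> servo_tool:
  moves:
    - {"xyz": [0,0,0],"twist": 0,"claw": 0.025}
    - {"xyz": [0,0,0],"twist": 0,"claw": 0.032}
    - {"xyz": [0,0,0],"twist": 0,"claw": 0.045}
    - {"xyz": [0,0,0],"twist": 0,"claw": 0.045}
    - {"xyz": [0,0,0],"twist": 0,"claw": 0.045}

```text
clock: 33.9
tcp_pos: [0.4189, -0.3445, 0.0305]
eef_rot: [3.134, 0.212, 0.0]
contact_force: [0.3, 0.7, 0.0]
finger_gap: 0.0449
gripper_force: 0.0
```

>>> servo_tool:
  moves:
    - {"xyz": [0,0,-0.03],"twist": 0,"claw": 0.045}
    - {"xyz": [0,0,-0.07],"twist": 0,"claw": 0.045}
    - {"xyz": [0,0,-0.115],"twist": 0,"claw": 0.045}
    - {"xyz": [0,0,-0.16],"twist": 0,"claw": 0.045}
    - {"xyz": [0,0,-0.205],"twist": 0,"claw": 0.045}

```text
clock: 34.4
tcp_pos: [0.4185, -0.3442, 0.2374]
eef_rot: [3.134, 0.212, 0.0]
contact_force: [0.5, -0.2, 0.6]
finger_gap: 0.0449
gripper_force: 0.0
```

```bash
python3 - <<'E'
from h import *
from plant import arm
c=arm.read_camera("wrist");pickle.dump(c,open("w8.pkl","wb"))
b=max(blobs(c,(100,120,50),(120,255,255),(0,0,512,384),300),key=lambda k:k[4]);print(b)
q=cv2.boxPoints((b[0:2],b[2],b[3]));w=np.array([ray(c,u,.060)[:2] for u in q]);print(w.round(4),w.mean(0))
t=arm.read_camera("side");R=(330,130,400,190)
cv2.imwrite("pics/s8.png",cv2.resize(t["pixels"][100:200,320:420],(600,600),interpolation=cv2.INTER_CUBIC)[...,::-1])
cv2.imwrite("pics/w8.png",c["pixels"][...,::-1])
go(.4185,.336,.237,.083)
E
```

```text
(252.5, 167.0, [116.0, 17.0], 90.0, 1711.5)
[[ 0.4907 -0.3249]
 [ 0.4933 -0.3438]
 [ 0.3534 -0.3641]
 [ 0.3505 -0.3426]] [ 0.42195757 -0.34383398]
clock 34.5 tcp [ 0.4223 -0.3464  0.2423] hd 0.135 gap 0.04467011550633463 -> shift [ 8.790e-02 -6.768e-01 -6.000e-04] twist 0.052
```

View pics/w8.png

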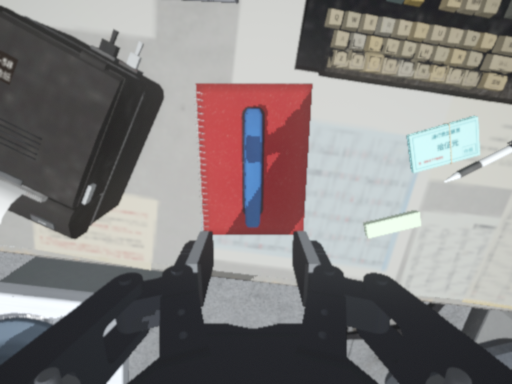

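The stapler lies centred along the red book (blue at (253,167); book columns 197–312, rows 84–234). I go back for the glue stick, checking the book centre meanwhile.

>>> servo_tool:
  moves:
    - {"xyz": [0.007,-0.02,-0.01],"twist": 0,"claw": 0.055}
    - {"xyz": [0.02,-0.06,-0.01],"twist": 0,"claw": 0.055}
    - {"xyz": [0.034,-0.104,-0.01],"twist": 0,"claw": 0.055}
    - {"xyz": [0.048,-0.148,-0.01],"twist": 0,"claw": 0.055}
    - {"xyz": [0.062,-0.192,-0.01],"twist": 0,"claw": 0.055}

```text
clock: 35.0
tcp_pos: [0.4541, -0.1441, 0.245]
eef_rot: [3.134, 0.211, -0.001]
contact_force: [1.4, 1.3, -0.3]
finger_gap: 0.0552
gripper_force: 0.0
```

>>> servo_tool:
  moves:
    - {"xyz": [0.015,-0.045,0],"twist": 0,"claw": 0.055}
    - {"xyz": [0.03,-0.09,0],"twist": 0,"claw": 0.055}
    - {"xyz": [0.044,-0.135,0],"twist": 0,"claw": 0.055}
    - {"xyz": [0.059,-0.18,0],"twist": 0,"claw": 0.055}
    - {"xyz": [0.073,-0.225,0],"twist": 0,"claw": 0.055}

```text
clock: 35.5
tcp_pos: [0.4964, 0.0885, 0.245]
eef_rot: [3.134, 0.211, -0.0]
contact_force: [0.5, 0.0, -0.7]
finger_gap: 0.0551
gripper_force: 0.0
```

>>> servo_tool:
  moves:
    - {"xyz": [0.015,-0.045,0],"twist": 0,"claw": 0.055}
    - {"xyz": [0.03,-0.09,0],"twist": 0,"claw": 0.055}
    - {"xyz": [0.045,-0.135,0],"twist": 0,"claw": 0.055}
    - {"xyz": [0.06,-0.18,0],"twist": 0,"claw": 0.055}
    - {"xyz": [0.073,-0.215,0],"twist": 0.05,"claw": 0.055}

```text
clock: 36.0
tcp_pos: [0.5394, 0.3127, 0.2445]
eef_rot: [-3.138, -0.135, 0.002]
contact_force: [0.7, -1.1, 0.1]
finger_gap: 0.055
gripper_force: 0.0
```

>>> servo_tool:
  moves:
    - {"xyz": [0.006,-0.025,0],"twist": 0,"claw": 0.055}
    - {"xyz": [0.006,-0.025,0],"twist": 0,"claw": 0.055}
    - {"xyz": [0.006,-0.025,0],"twist": 0,"claw": 0.055}
    - {"xyz": [0.006,-0.025,0],"twist": 0,"claw": 0.055}

```text
clock: 36.4
tcp_pos: [0.5441, 0.3335, 0.2449]
eef_rot: [3.137, 0.131, -0.001]
contact_force: [-0.3, 0.1, -0.0]
finger_gap: 0.0548
gripper_force: 0.0
```

```bash
python3 - <<'E'
from h import *
c=pickle.load(open("w8.pkl","rb"))
w=np.array([ray(c,u,.011)[:2] for u in[(197,84),(312,84),(304.5,234),(204.5,233)]]);print(w.round(4),w.mean(0))
h=cv2.cvtColor(c["pixels"],cv2.COLOR_RGB2HSV)
go(.5425,.3348,.135,.083)
E
```

```text
[[ 0.5126 -0.2608]
 [ 0.5321 -0.4047]
 [ 0.3265 -0.4348]
 [ 0.3082 -0.2874]] [ 0.41986006 -0.34695056]
clock 36.4 tcp [0.5441 0.3335 0.2449] hd 0.083 gap 0.05480504689947543 -> shift [-0.0014 -0.0016  0.1099] twist 0.0
```

>>> servo_tool:
  moves:
    - {"xyz": [-0.0015,-0.001,0.03],"twist": 0,"claw": 0.055}
    - {"xyz": [-0.0015,-0.001,0.07],"twist": 0,"claw": 0.055}
    - {"xyz": [-0.0015,-0.001,0.1],"twist": 0,"claw": 0.055}
    - {"xyz": [-0.0015,-0.001,0.1],"twist": 0,"claw": 0.055}
    - {"xyz": [-0.0015,-0.001,0.1],"twist": 0,"claw": 0.055}

```text
clock: 36.9
tcp_pos: [0.5429, 0.335, 0.1461]
eef_rot: [3.139, 0.131, 0.0]
contact_force: [0.7, 0.5, 0.5]
finger_gap: 0.0551
gripper_force: 0.0
```

>>> servo_tool:
  moves:
    - {"xyz": [0,0,0.03],"twist": 0,"claw": 0.055}
    - {"xyz": [0,0,0.06],"twist": 0,"claw": 0.055}
    - {"xyz": [0,0,0.09],"twist": 0,"claw": 0.055}
    - {"xyz": [0,0,0.102],"twist": 0,"claw": 0.055}
    - {"xyz": [0,0,0.102],"twist": 0,"claw": 0.055}

```text
clock: 37.4
tcp_pos: [0.5426, 0.3358, 0.0437]
eef_rot: [3.138, 0.132, -0.0]
contact_force: [0.5, -0.1, 0.4]
finger_gap: 0.0552
gripper_force: 0.0
```

>>> servo_tool:
  moves:
    - {"xyz": [0,0,0],"twist": 0,"claw": 0.055}
    - {"xyz": [0,0,0],"twist": 0,"claw": 0.055}
    - {"xyz": [0,0,0],"twist": 0,"claw": 0.055}

```text
clock: 37.7
tcp_pos: [0.5432, 0.3367, 0.0452]
eef_rot: [-3.137, -0.133, -0.004]
contact_force: [-0.0, -1.0, -0.1]
finger_gap: 0.0549
gripper_force: 0.0
```

>>> servo_tool:
  moves:
    - {"xyz": [0,0,0.001],"twist": 0,"claw": 0.035}
    - {"xyz": [0,0,0.001],"twist": 0,"claw": 0.015}
    - {"xyz": [0,0,0.001],"twist": 0,"claw": 0.015}
    - {"xyz": [0,0,0.001],"twist": 0,"claw": 0.015}
    - {"xyz": [0,0,0.001],"twist": 0,"claw": 0.015}
  squeeze: 35

```text
clock: 38.2
tcp_pos: [0.5425, 0.336, 0.0428]
eef_rot: [3.139, 0.133, 0.001]
contact_force: [-0.4, -0.2, 3.9]
finger_gap: 0.0259
gripper_force: 34.4
```

>>> servo_tool:
  moves:
    - {"xyz": [0,0,0],"twist": 0,"claw": 0.015}
    - {"xyz": [0,0,0],"twist": 0,"claw": 0.015}
    - {"xyz": [0,0,0],"twist": 0,"claw": 0.015}

```text
clock: 38.5
tcp_pos: [0.5425, 0.3361, 0.0428]
eef_rot: [3.139, 0.133, 0.001]
contact_force: [-0.5, -1.9, 4.5]
finger_gap: 0.0262
gripper_force: 34.5
```

>>> servo_tool:
  moves:
    - {"xyz": [0,0,-0.02],"twist": 0,"claw": 0.015}
    - {"xyz": [0,0,-0.06],"twist": 0,"claw": 0.015}
    - {"xyz": [0,0,-0.11],"twist": 0,"claw": 0.015}
    - {"xyz": [0,0,-0.16],"twist": 0,"claw": 0.015}
    - {"xyz": [0,0,-0.2],"twist": 0,"claw": 0.015}

```text
clock: 39.0
tcp_pos: [0.5423, 0.3366, 0.2449]
eef_rot: [-3.137, -0.134, -0.002]
contact_force: [0.3, -0.2, -1.5]
finger_gap: 0.0261
gripper_force: 34.4
```

```bash
python3 - <<'E'
from h import *
go(.6372,-.2395,.12,.083)
E
```

```text
clock 39.0 tcp [0.5423 0.3366 0.2449] hd 0.085 gap 0.026138122229085 -> shift [0.0454 0.5822 0.1242] twist 0.002
```

>>> servo_tool:
  moves:
    - {"xyz": [0.002,0.025,0],"twist": 0,"claw": 0.015}
    - {"xyz": [0.0055,0.07,0],"twist": 0,"claw": 0.015}
    - {"xyz": [0.009,0.115,0],"twist": 0,"claw": 0.015}
    - {"xyz": [0.0125,0.16,0],"twist": 0,"claw": 0.015}
    - {"xyz": [0.016,0.205,0],"twist": 0,"claw": 0.015}

```text
clock: 39.5
tcp_pos: [0.5753, 0.1314, 0.2418]
eef_rot: [3.139, 0.134, -0.001]
contact_force: [1.5, -0.2, -0.2]
finger_gap: 0.0263
gripper_force: 34.5
```

>>> servo_tool:
  moves:
    - {"xyz": [0.0035,0.045,0],"twist": 0,"claw": 0.015}
    - {"xyz": [0.007,0.09,0],"twist": 0,"claw": 0.015}
    - {"xyz": [0.0105,0.135,0],"twist": 0,"claw": 0.015}
    - {"xyz": [0.014,0.18,0],"twist": 0,"claw": 0.015}
    - {"xyz": [0.0175,0.225,0],"twist": 0,"claw": 0.015}

```text
clock: 40.0
tcp_pos: [0.6119, -0.0913, 0.2418]
eef_rot: [-3.138, -0.133, 0.001]
contact_force: [0.5, 0.1, -0.6]
finger_gap: 0.026
gripper_force: 34.5
```

>>> servo_tool:
  moves:
    - {"xyz": [0.0035,0.045,0],"twist": 0,"claw": 0.015}
    - {"xyz": [0.007,0.09,0],"twist": 0,"claw": 0.015}
    - {"xyz": [0.0105,0.135,0],"twist": 0,"claw": 0.015}
    - {"xyz": [0.0119,0.1522,0],"twist": 0.002,"claw": 0.015}
    - {"xyz": [0.0119,0.1522,0],"twist": 0.002,"claw": 0.015}

```text
clock: 40.5
tcp_pos: [0.6361, -0.2444, 0.2408]
eef_rot: [3.139, 0.12, -0.003]
contact_force: [-0.5, 0.9, -1.4]
finger_gap: 0.0261
gripper_force: 34.5
```

>>> servo_tool:
  moves:
    - {"xyz": [0,0,0.04],"twist": 0,"claw": 0.015}
    - {"xyz": [0,0,0.08],"twist": 0,"claw": 0.015}
    - {"xyz": [0,0,0.12],"twist": 0,"claw": 0.015}
    - {"xyz": [0,0,0.12],"twist": 0,"claw": 0.015}
    - {"xyz": [0,0,0.12],"twist": 0,"claw": 0.015}

```text
clock: 41.0
tcp_pos: [0.6372, -0.2382, 0.1229]
eef_rot: [-3.137, -0.134, 0.0]
contact_force: [0.0, 0.1, -0.0]
finger_gap: 0.0264
gripper_force: 34.5
```

>>> servo_tool:
  moves:
    - {"xyz": [0,0,0],"twist": 0,"claw": 0.015}
    - {"xyz": [0,0,0],"twist": 0,"claw": 0.015}
    - {"xyz": [0,0,0],"twist": 0,"claw": 0.015}

```text
clock: 41.3
tcp_pos: [0.6379, -0.2403, 0.1246]
eef_rot: [3.138, 0.13, 0.005]
contact_force: [0.1, 0.3, -0.9]
finger_gap: 0.0265
gripper_force: 34.5
```

```bash
python3 - <<'E'
from h import *
go(.6372,-.2395,.0468,.083)
E
```

```text
clock 41.3 tcp [ 0.6379 -0.2403  0.1246] hd 0.083 gap 0.026456693029193616 -> shift [-0.0008 -0.001   0.0778] twist -0.0
```

>>> servo_tool:
  moves:
    - {"xyz": [-0.0005,-0.0005,0.025],"twist": 0,"claw": 0.015}
    - {"xyz": [-0.0005,-0.0005,0.05],"twist": 0,"claw": 0.015}
    - {"xyz": [-0.0005,-0.0005,0.066],"twist": 0,"claw": 0.015}
    - {"xyz": [-0.0005,-0.0005,0.066],"twist": 0,"claw": 0.015}
    - {"xyz": [-0.0005,-0.0005,0.066],"twist": 0,"claw": 0.015}

```text
clock: 41.8
tcp_pos: [0.6369, -0.2398, 0.0572]
eef_rot: [3.139, 0.13, 0.002]
contact_force: [0.6, -0.9, -0.1]
finger_gap: 0.0267
gripper_force: 34.5
```

>>> servo_tool:
  moves:
    - {"xyz": [0,0,0.003],"twist": 0,"claw": 0.015}
    - {"xyz": [0,0,0.006],"twist": 0,"claw": 0.015}
    - {"xyz": [0,0,0.008],"twist": 0,"claw": 0.015}
    - {"xyz": [0,0,0.009],"twist": 0,"claw": 0.015}
    - {"xyz": [0,0,0.009],"twist": 0,"claw": 0.015}

```text
clock: 42.3
tcp_pos: [0.6362, -0.2398, 0.0474]
eef_rot: [3.139, 0.13, -0.0]
contact_force: [0.1, -0.2, -0.0]
finger_gap: 0.026
gripper_force: 34.5
```

>>> servo_tool:
  moves:
    - {"xyz": [0,0,0],"twist": 0,"claw": 0.015}
    - {"xyz": [0,0,0],"twist": 0,"claw": 0.015}

```text
clock: 42.5
tcp_pos: [0.6364, -0.2398, 0.0476]
eef_rot: [3.139, 0.13, 0.0]
contact_force: [-0.4, 0.4, -0.6]
finger_gap: 0.0264
gripper_force: 34.5
```

Down 1.3 mm, release, rise, and travel back to the stamp.

>>> servo_tool:
  moves:
    - {"xyz": [0.0005,0,0.0007],"twist": 0,"claw": 0.015}
    - {"xyz": [0.0005,0,0.0013],"twist": 0,"claw": 0.015}
    - {"xyz": [0.0005,0,0.0013],"twist": 0,"claw": 0.015}

```text
clock: 42.8
tcp_pos: [0.6371, -0.2398, 0.0468]
eef_rot: [3.139, 0.13, 0.001]
contact_force: [-1.7, -0.4, 3.7]
finger_gap: 0.026
gripper_force: 34.9
```

>>> servo_tool:
  moves:
    - {"xyz": [0,0,0],"twist": 0,"claw": 0.032}
    - {"xyz": [0,0,0],"twist": 0,"claw": 0.038}
    - {"xyz": [0,0,0],"twist": 0,"claw": 0.05}
    - {"xyz": [0,0,0],"twist": 0,"claw": 0.05}
    - {"xyz": [0,0,0],"twist": 0,"claw": 0.05}

```text
clock: 43.3
tcp_pos: [0.6368, -0.2397, 0.0461]
eef_rot: [-3.139, -0.13, 0.0]
contact_force: [-0.4, 0.1, 0.5]
finger_gap: 0.0497
gripper_force: 0.0
```

>>> servo_tool:
  moves:
    - {"xyz": [0,0,-0.03],"twist": 0,"claw": 0.05}
    - {"xyz": [0,0,-0.07],"twist": 0,"claw": 0.05}
    - {"xyz": [0,0,-0.115],"twist": 0,"claw": 0.05}
    - {"xyz": [0,0,-0.16],"twist": 0,"claw": 0.05}
    - {"xyz": [0,0,-0.2],"twist": 0,"claw": 0.05}

```text
clock: 43.8
tcp_pos: [0.637, -0.2396, 0.2488]
eef_rot: [3.138, 0.13, 0.002]
contact_force: [0.5, -0.8, -0.1]
finger_gap: 0.0502
gripper_force: 0.0
```

```bash
python3 - <<'E'
from h import *
go(.4797,.3362,.24,.083)
E
```

```text
clock 43.8 tcp [ 0.637  -0.2396  0.2488] hd 0.083 gap 0.05023287856879134 -> shift [-0.109  -0.5869  0.0083] twist -0.0
```

>>> servo_tool:
  moves:
    - {"xyz": [-0.005,-0.025,0],"twist": 0,"claw": 0.062}
    - {"xyz": [-0.013,-0.07,0],"twist": 0,"claw": 0.062}
    - {"xyz": [-0.021,-0.115,0],"twist": 0,"claw": 0.062}
    - {"xyz": [-0.03,-0.16,0],"twist": 0,"claw": 0.062}
    - {"xyz": [-0.038,-0.205,0],"twist": 0,"claw": 0.062}

```text
clock: 44.3
tcp_pos: [0.5811, -0.0369, 0.2463]
eef_rot: [3.139, 0.13, 0.001]
contact_force: [0.7, -0.3, 0.3]
finger_gap: 0.0617
gripper_force: 0.0
```

>>> servo_tool:
  moves:
    - {"xyz": [-0.0085,-0.045,0],"twist": 0,"claw": 0.062}
    - {"xyz": [-0.017,-0.09,0],"twist": 0,"claw": 0.062}
    - {"xyz": [-0.025,-0.135,0],"twist": 0,"claw": 0.062}
    - {"xyz": [-0.0335,-0.18,0],"twist": 0,"claw": 0.062}
    - {"xyz": [-0.042,-0.225,0],"twist": 0,"claw": 0.062}

```text
clock: 44.8
tcp_pos: [0.5208, 0.1838, 0.2464]
eef_rot: [3.139, 0.13, 0.001]
contact_force: [0.9, 0.5, 0.2]
finger_gap: 0.0618
gripper_force: 0.0
```

>>> servo_tool:
  moves:
    - {"xyz": [-0.0085,-0.045,0],"twist": 0,"claw": 0.062}
    - {"xyz": [-0.017,-0.09,0],"twist": 0,"claw": 0.062}
    - {"xyz": [-0.025,-0.135,0],"twist": 0,"claw": 0.062}
    - {"xyz": [-0.029,-0.1569,0],"twist": 0,"claw": 0.062}
    - {"xyz": [-0.029,-0.1569,0],"twist": 0,"claw": 0.062}

```text
clock: 45.3
tcp_pos: [0.477, 0.3406, 0.2466]
eef_rot: [-3.136, -0.142, 0.001]
contact_force: [0.6, 0.4, -0.2]
finger_gap: 0.062
gripper_force: 0.0
```

>>> servo_tool:
  moves:
    - {"xyz": [0,0,0.04],"twist": 0,"claw": 0.062}
    - {"xyz": [0,0,0.08],"twist": 0,"claw": 0.062}
    - {"xyz": [0,0,0.12],"twist": 0,"claw": 0.062}
    - {"xyz": [0,0,0.12],"twist": 0,"claw": 0.062}
    - {"xyz": [0,0,0.12],"twist": 0,"claw": 0.062}

```text
clock: 45.8
tcp_pos: [0.4802, 0.3355, 0.1266]
eef_rot: [3.139, 0.128, -0.0]
contact_force: [0.2, 0.5, 1.0]
finger_gap: 0.0616
gripper_force: 0.0
```

>>> servo_tool:
  moves:
    - {"xyz": [0,0,0],"twist": 0,"claw": 0.062}
    - {"xyz": [0,0,0],"twist": 0,"claw": 0.062}
    - {"xyz": [0,0,0],"twist": 0,"claw": 0.062}

```text
clock: 46.1
tcp_pos: [0.4805, 0.3367, 0.1279]
eef_rot: [-3.138, -0.13, -0.004]
contact_force: [0.3, 0.1, -0.1]
finger_gap: 0.0626
gripper_force: 0.0
```

```bash
python3 - <<'E'
from h import *
go(.4797,.3362,.043,.083)
E
```

```text
clock 46.1 tcp [0.4805 0.3367 0.1279] hd 0.083 gap 0.06255173809926814 -> shift [-0.001   0.0005  0.0849] twist -0.0
```

>>> servo_tool:
  moves:
    - {"xyz": [-0.0005,0,0.03],"twist": 0,"claw": 0.062}
    - {"xyz": [-0.0005,0,0.06],"twist": 0,"claw": 0.062}
    - {"xyz": [-0.0005,0,0.083],"twist": 0,"claw": 0.062}
    - {"xyz": [-0.0005,0,0.083],"twist": 0,"claw": 0.062}
    - {"xyz": [-0.0005,0,0.083],"twist": 0,"claw": 0.062}

```text
clock: 46.6
tcp_pos: [0.4795, 0.3367, 0.0441]
eef_rot: [-3.138, -0.13, -0.001]
contact_force: [0.1, 0.1, 0.6]
finger_gap: 0.062
gripper_force: 0.0
```

>>> servo_tool:
  moves:
    - {"xyz": [0,0,0],"twist": 0,"claw": 0.055}
    - {"xyz": [0,0,0],"twist": 0,"claw": 0.035}
    - {"xyz": [0,0,0],"twist": 0,"claw": 0.035}
    - {"xyz": [0,0,0],"twist": 0,"claw": 0.035}
    - {"xyz": [0,0,0],"twist": 0,"claw": 0.035}

```text
clock: 47.1
tcp_pos: [0.48, 0.3368, 0.0452]
eef_rot: [-3.138, -0.13, -0.004]
contact_force: [-0.8, -0.9, 5.5]
finger_gap: 0.0405
gripper_force: 34.9
```

>>> servo_tool:
  moves:
    - {"xyz": [0,0,0],"twist": 0,"claw": 0.035}
    - {"xyz": [0,0,0],"twist": 0,"claw": 0.035}
    - {"xyz": [0,0,0],"twist": 0,"claw": 0.035}

```text
clock: 47.4
tcp_pos: [0.48, 0.3368, 0.0452]
eef_rot: [-3.138, -0.13, -0.004]
contact_force: [-1.5, -1.3, 5.1]
finger_gap: 0.0408
gripper_force: 34.9
```

>>> servo_tool:
  moves:
    - {"xyz": [0,0,-0.02],"twist": 0,"claw": 0.035}
    - {"xyz": [0,0,-0.06],"twist": 0,"claw": 0.035}
    - {"xyz": [0,0,-0.11],"twist": 0,"claw": 0.035}
    - {"xyz": [0,0,-0.16],"twist": 0,"claw": 0.035}
    - {"xyz": [0,0,-0.2],"twist": 0,"claw": 0.035}

```text
clock: 47.9
tcp_pos: [0.4793, 0.3367, 0.2472]
eef_rot: [-3.137, -0.13, -0.005]
contact_force: [0.9, 1.0, -1.4]
finger_gap: 0.0402
gripper_force: 35.3
```

```bash
python3 - <<'E'
from h import *
go(.6304,-.1634,.24,.083)
E
```

```text
clock 47.9 tcp [0.4793 0.3367 0.2472] hd 0.083 gap 0.04016055384688755 -> shift [0.109  0.5109 0.0067] twist 0.0
```

>>> servo_tool:
  moves:
    - {"xyz": [0.005,0.025,0],"twist": 0,"claw": 0.035}
    - {"xyz": [0.0145,0.068,0],"twist": 0,"claw": 0.035}
    - {"xyz": [0.024,0.112,0],"twist": 0,"claw": 0.035}
    - {"xyz": [0.033,0.156,0],"twist": 0,"claw": 0.035}
    - {"xyz": [0.0425,0.2,0],"twist": 0,"claw": 0.035}

```text
clock: 48.4
tcp_pos: [0.5382, 0.1386, 0.2442]
eef_rot: [3.138, 0.131, 0.003]
contact_force: [-0.5, 0.2, -1.5]
finger_gap: 0.0402
gripper_force: 35.3
```

>>> servo_tool:
  moves:
    - {"xyz": [0.0095,0.044,0],"twist": 0,"claw": 0.035}
    - {"xyz": [0.019,0.088,0],"twist": 0,"claw": 0.035}
    - {"xyz": [0.0285,0.132,0],"twist": 0,"claw": 0.035}
    - {"xyz": [0.038,0.176,0],"twist": 0,"claw": 0.035}
    - {"xyz": [0.0475,0.22,0],"twist": 0,"claw": 0.035}

```text
clock: 48.9
tcp_pos: [0.6038, -0.0768, 0.2442]
eef_rot: [3.138, 0.13, 0.002]
contact_force: [1.4, -0.4, -1.0]
finger_gap: 0.0405
gripper_force: 35.3
```

>>> servo_tool:
  moves:
    - {"xyz": [0.0095,0.044,0],"twist": 0,"claw": 0.035}
    - {"xyz": [0.019,0.08,0],"twist": 0,"claw": 0.035}
    - {"xyz": [0.019,0.0909,0],"twist": 0,"claw": 0.035}
    - {"xyz": [0.019,0.0909,0],"twist": 0,"claw": 0.035}
    - {"xyz": [0.019,0.0909,0],"twist": 0,"claw": 0.035}

```text
clock: 49.4
tcp_pos: [0.6298, -0.162, 0.2436]
eef_rot: [-3.137, -0.133, -0.0]
contact_force: [0.1, 1.1, -0.2]
finger_gap: 0.0404
gripper_force: 35.3
```

>>> servo_tool:
  moves:
    - {"xyz": [0,0,0.04],"twist": 0,"claw": 0.035}
    - {"xyz": [0,0,0.08],"twist": 0,"claw": 0.035}
    - {"xyz": [0,0,0.12],"twist": 0,"claw": 0.035}
    - {"xyz": [0,0,0.12],"twist": 0,"claw": 0.035}
    - {"xyz": [0,0,0.12],"twist": 0,"claw": 0.035}

```text
clock: 49.9
tcp_pos: [0.6304, -0.1619, 0.1242]
eef_rot: [-3.138, -0.134, -0.001]
contact_force: [-0.3, 0.4, 0.2]
finger_gap: 0.0406
gripper_force: 35.4
```

>>> servo_tool:
  moves:
    - {"xyz": [0,0,0],"twist": 0,"claw": 0.035}
    - {"xyz": [0,0,0],"twist": 0,"claw": 0.035}
    - {"xyz": [0,0,0],"twist": 0,"claw": 0.035}

```text
clock: 50.2
tcp_pos: [0.631, -0.164, 0.1252]
eef_rot: [3.138, 0.13, 0.005]
contact_force: [-0.3, -0.5, -1.0]
finger_gap: 0.0405
gripper_force: 35.4
```

```bash
python3 - <<'E'
from h import *
go(.6304,-.1634,.0492,.083)
E
```

```text
clock 50.2 tcp [ 0.631  -0.164   0.1252] hd 0.083 gap 0.040486050210908765 -> shift [-0.0008 -0.0008  0.076 ] twist -0.0
```

>>> servo_tool:
  moves:
    - {"xyz": [-0.0005,-0.0005,0.025],"twist": 0,"claw": 0.035}
    - {"xyz": [-0.0005,-0.0005,0.05],"twist": 0,"claw": 0.035}
    - {"xyz": [-0.0005,-0.0005,0.064],"twist": 0,"claw": 0.035}
    - {"xyz": [-0.0005,-0.0005,0.064],"twist": 0,"claw": 0.035}
    - {"xyz": [-0.0005,-0.0005,0.064],"twist": 0,"claw": 0.035}

```text
clock: 50.7
tcp_pos: [0.6302, -0.1636, 0.06]
eef_rot: [3.139, 0.13, 0.002]
contact_force: [0.3, 0.1, -0.4]
finger_gap: 0.0404
gripper_force: 35.4
```

>>> servo_tool:
  moves:
    - {"xyz": [0,0,0.003],"twist": 0,"claw": 0.035}
    - {"xyz": [0,0,0.006],"twist": 0,"claw": 0.035}
    - {"xyz": [0,0,0.008],"twist": 0,"claw": 0.035}
    - {"xyz": [0,0,0.01],"twist": 0,"claw": 0.035}
    - {"xyz": [0,0,0.01],"twist": 0,"claw": 0.035}

```text
clock: 51.2
tcp_pos: [0.6296, -0.1636, 0.0493]
eef_rot: [3.139, 0.13, 0.0]
contact_force: [0.5, 0.3, 0.3]
finger_gap: 0.0405
gripper_force: 35.4
```

>>> servo_tool:
  moves:
    - {"xyz": [0,0,0],"twist": 0,"claw": 0.035}
    - {"xyz": [0,0,0],"twist": 0,"claw": 0.035}

```text
clock: 51.4
tcp_pos: [0.6296, -0.1636, 0.0493]
eef_rot: [3.139, 0.13, 0.0]
contact_force: [-0.0, -0.3, 0.8]
finger_gap: 0.0407
gripper_force: 35.5
```

>>> servo_tool:
  moves:
    - {"xyz": [0.0005,0,0.0008],"twist": 0,"claw": 0.035}
    - {"xyz": [0.0005,0,0.0008],"twist": 0,"claw": 0.035}
    - {"xyz": [0.0005,0,0.0008],"twist": 0,"claw": 0.035}

```text
clock: 51.7
tcp_pos: [0.63, -0.1636, 0.0493]
eef_rot: [3.138, 0.13, -0.0]
contact_force: [-2.2, 0.7, 5.7]
finger_gap: 0.0405
gripper_force: 36.4
```

>>> servo_tool:
  moves:
    - {"xyz": [0,0,0],"twist": 0,"claw": 0.047}
    - {"xyz": [0,0,0],"twist": 0,"claw": 0.054}
    - {"xyz": [0,0,0],"twist": 0,"claw": 0.062}
    - {"xyz": [0,0,0],"twist": 0,"claw": 0.062}
    - {"xyz": [0,0,0],"twist": 0,"claw": 0.062}

```text
clock: 52.2
tcp_pos: [0.6299, -0.1635, 0.0483]
eef_rot: [-3.139, -0.13, 0.0]
contact_force: [0.1, -0.3, -1.1]
finger_gap: 0.0622
gripper_force: 0.0
```

>>> servo_tool:
  moves:
    - {"xyz": [0,0,-0.03],"twist": 0,"claw": 0.062}
    - {"xyz": [0,0,-0.07],"twist": 0,"claw": 0.062}
    - {"xyz": [0,0,-0.115],"twist": 0,"claw": 0.062}
    - {"xyz": [0,0,-0.16],"twist": 0,"claw": 0.062}
    - {"xyz": [0,0,-0.195],"twist": 0,"claw": 0.062}

```text
clock: 52.7
tcp_pos: [0.6306, -0.1634, 0.2466]
eef_rot: [3.138, 0.13, 0.005]
contact_force: [0.6, -0.7, 0.3]
finger_gap: 0.062
gripper_force: 0.0
```

```bash
python3 - <<'E'
from h import *
go(.4179,.3361,.24,.083)
E
```

```text
clock 52.7 tcp [ 0.6306 -0.1634  0.2466] hd 0.083 gap 0.062037411071474945 -> shift [-0.1706 -0.5154  0.0057] twist -0.0
```

>>> servo_tool:
  moves:
    - {"xyz": [-0.008,-0.025,0],"twist": 0,"claw": 0.045}
    - {"xyz": [-0.022,-0.068,0],"twist": 0,"claw": 0.045}
    - {"xyz": [-0.037,-0.112,0],"twist": 0,"claw": 0.045}
    - {"xyz": [-0.051,-0.156,0],"twist": 0,"claw": 0.045}
    - {"xyz": [-0.066,-0.2,0],"twist": 0,"claw": 0.045}

```text
clock: 53.2
tcp_pos: [0.5467, 0.0319, 0.2435]
eef_rot: [3.139, 0.13, 0.001]
contact_force: [0.8, 0.3, 0.3]
finger_gap: 0.0452
gripper_force: 0.0
```

>>> servo_tool:
  moves:
    - {"xyz": [-0.0145,-0.044,0],"twist": 0,"claw": 0.045}
    - {"xyz": [-0.029,-0.088,0],"twist": 0,"claw": 0.045}
    - {"xyz": [-0.0435,-0.132,0],"twist": 0,"claw": 0.045}
    - {"xyz": [-0.058,-0.176,0],"twist": 0,"claw": 0.045}
    - {"xyz": [-0.0725,-0.22,0],"twist": 0,"claw": 0.045}

```text
clock: 53.7
tcp_pos: [0.4563, 0.245, 0.2436]
eef_rot: [3.139, 0.13, 0.001]
contact_force: [0.8, 1.3, -0.1]
finger_gap: 0.045
gripper_force: 0.0
```

>>> servo_tool:
  moves:
    - {"xyz": [-0.0145,-0.044,0],"twist": 0,"claw": 0.045}
    - {"xyz": [-0.027,-0.08,0],"twist": 0,"claw": 0.045}
    - {"xyz": [-0.0315,-0.0952,0],"twist": 0,"claw": 0.045}
    - {"xyz": [-0.0315,-0.0952,0],"twist": 0,"claw": 0.045}
    - {"xyz": [-0.0315,-0.0952,0],"twist": 0,"claw": 0.045}

```text
clock: 54.2
tcp_pos: [0.4183, 0.3351, 0.2432]
eef_rot: [3.138, 0.13, 0.0]
contact_force: [-0.7, -1.0, -0.5]
finger_gap: 0.0449
gripper_force: 0.0
```

>>> servo_tool:
  moves:
    - {"xyz": [0,0,0.04],"twist": 0,"claw": 0.045}
    - {"xyz": [0,0,0.08],"twist": 0,"claw": 0.045}
    - {"xyz": [0,0,0.12],"twist": 0,"claw": 0.045}
    - {"xyz": [0,0,0.15],"twist": 0,"claw": 0.045}
    - {"xyz": [0,0,0.15],"twist": 0,"claw": 0.045}

```text
clock: 54.7
tcp_pos: [0.4172, 0.3314, 0.0896]
eef_rot: [3.133, 0.125, -0.01]
contact_force: [-0.3, 0.6, -0.2]
finger_gap: 0.0449
gripper_force: 0.0
```

>>> servo_tool:
  moves:
    - {"xyz": [0,0,0],"twist": 0,"claw": 0.045}
    - {"xyz": [0,0,0],"twist": 0,"claw": 0.045}
    - {"xyz": [0,0,0],"twist": 0,"claw": 0.045}

```text
clock: 55.0
tcp_pos: [0.4192, 0.3364, 0.0953]
eef_rot: [-3.137, -0.129, -0.005]
contact_force: [0.1, 0.3, -0.4]
finger_gap: 0.0449
gripper_force: 0.0
```

```bash
python3 - <<'E'
from h import *
go(.4179,.3361,.0188,.083)
E
```

```text
clock 55.0 tcp [0.4192 0.3364 0.0953] hd 0.082 gap 0.04488542270314412 -> shift [-0.0015  0.0003  0.0765] twist -0.001
```

>>> servo_tool:
  moves:
    - {"xyz": [-0.001,0,0.025],"twist": 0,"claw": 0.045}
    - {"xyz": [-0.001,0,0.05],"twist": 0,"claw": 0.045}
    - {"xyz": [-0.001,0,0.065],"twist": 0,"claw": 0.045}
    - {"xyz": [-0.001,0,0.074],"twist": 0,"claw": 0.045}
    - {"xyz": [-0.001,0,0.074],"twist": 0,"claw": 0.045}

```text
clock: 55.5
tcp_pos: [0.4169, 0.3358, 0.0193]
eef_rot: [3.138, 0.13, -0.0]
contact_force: [-0.6, 0.1, -0.2]
finger_gap: 0.045
gripper_force: 0.0
```

>>> servo_tool:
  moves:
    - {"xyz": [0,0,0],"twist": 0,"claw": 0.035}
    - {"xyz": [0,0,0],"twist": 0,"claw": 0.015}
    - {"xyz": [0,0,0],"twist": 0,"claw": 0.015}
    - {"xyz": [0,0,0],"twist": 0,"claw": 0.015}
    - {"xyz": [0,0,0],"twist": 0,"claw": 0.015}

```text
clock: 56.0
tcp_pos: [0.4176, 0.3364, 0.0206]
eef_rot: [-3.138, -0.13, -0.003]
contact_force: [-2.3, -0.3, 6.6]
finger_gap: 0.0246
gripper_force: 34.2
```

>>> servo_tool:
  moves:
    - {"xyz": [0,0,0],"twist": 0,"claw": 0.015}
    - {"xyz": [0,0,0],"twist": 0,"claw": 0.015}
    - {"xyz": [0,0,0],"twist": 0,"claw": 0.015}

```text
clock: 56.3
tcp_pos: [0.4176, 0.3364, 0.0206]
eef_rot: [-3.138, -0.13, -0.003]
contact_force: [-0.6, 1.1, 6.2]
finger_gap: 0.024
gripper_force: 34.2
```

>>> servo_tool:
  moves:
    - {"xyz": [0,0,-0.02],"twist": 0,"claw": 0.015}
    - {"xyz": [0,0,-0.06],"twist": 0,"claw": 0.015}
    - {"xyz": [0,0,-0.11],"twist": 0,"claw": 0.015}
    - {"xyz": [0,0,-0.16],"twist": 0,"claw": 0.015}
    - {"xyz": [0,0,-0.205],"twist": 0,"claw": 0.015}

```text
clock: 56.8
tcp_pos: [0.4167, 0.3355, 0.2266]
eef_rot: [-3.139, -0.13, -0.001]
contact_force: [1.0, -0.3, -3.1]
finger_gap: 0.0244
gripper_force: 34.6
```

```bash
python3 - <<'E'
from h import *
go(.6241,-.0866,.23,.083)
E
```

```text
clock 56.8 tcp [0.4167 0.3355 0.2266] hd 0.083 gap 0.024364059977094513 -> shift [ 0.1717  0.4379 -0.0034] twist -0.0
```

>>> servo_tool:
  moves:
    - {"xyz": [0.009,0.022,-0.01],"twist": 0,"claw": 0.015}
    - {"xyz": [0.025,0.062,-0.01],"twist": 0,"claw": 0.015}
    - {"xyz": [0.041,0.104,-0.01],"twist": 0,"claw": 0.015}
    - {"xyz": [0.057,0.146,-0.01],"twist": 0,"claw": 0.015}
    - {"xyz": [0.073,0.188,-0.01],"twist": 0,"claw": 0.015}

```text
clock: 57.3
tcp_pos: [0.5053, 0.1525, 0.2343]
eef_rot: [3.138, 0.13, -0.0]
contact_force: [0.6, 0.6, -1.0]
finger_gap: 0.0241
gripper_force: 34.6
```

>>> servo_tool:
  moves:
    - {"xyz": [0.016,0.042,0],"twist": 0,"claw": 0.015}
    - {"xyz": [0.032,0.084,0],"twist": 0,"claw": 0.015}
    - {"xyz": [0.0485,0.126,0],"twist": 0,"claw": 0.015}
    - {"xyz": [0.065,0.168,0],"twist": 0,"claw": 0.015}
    - {"xyz": [0.0815,0.21,0],"twist": 0,"claw": 0.015}

```text
clock: 57.8
tcp_pos: [0.6039, -0.05, 0.2341]
eef_rot: [3.139, 0.13, -0.001]
contact_force: [1.2, 1.5, -2.2]
finger_gap: 0.0243
gripper_force: 34.6
```

>>> servo_tool:
  moves:
    - {"xyz": [0.0165,0.0395,0],"twist": 0,"claw": 0.015}
    - {"xyz": [0.0165,0.0395,0],"twist": 0,"claw": 0.015}
    - {"xyz": [0.0165,0.0395,0],"twist": 0,"claw": 0.015}
    - {"xyz": [0.0165,0.0395,0.03],"twist": 0,"claw": 0.015}
    - {"xyz": [0.0165,0.0395,0.07],"twist": 0,"claw": 0.015}

```text
clock: 58.3
tcp_pos: [0.6249, -0.0841, 0.1661]
eef_rot: [-3.139, -0.134, -0.009]
contact_force: [0.6, -0.5, -2.0]
finger_gap: 0.0241
gripper_force: 34.8
```

>>> servo_tool:
  moves:
    - {"xyz": [0,0,0.03],"twist": 0,"claw": 0.015}
    - {"xyz": [0,0,0.05],"twist": 0,"claw": 0.015}
    - {"xyz": [0,0,0.05],"twist": 0,"claw": 0.015}
    - {"xyz": [0,0,0.05],"twist": 0,"claw": 0.015}
    - {"xyz": [0,0,0.05],"twist": 0,"claw": 0.015}

```text
clock: 58.8
tcp_pos: [0.6247, -0.0853, 0.1163]
eef_rot: [3.139, 0.132, 0.005]
contact_force: [0.3, 0.3, -0.8]
finger_gap: 0.0245
gripper_force: 34.8
```

```bash
python3 - <<'E'
from h import *
go(.6241,-.0866,.0246,.083)
E
```

```text
clock 58.8 tcp [ 0.6247 -0.0853  0.1163] hd 0.084 gap 0.02445677804051004 -> shift [-0.001   0.0012  0.0917] twist 0.001
```

>>> servo_tool:
  moves:
    - {"xyz": [-0.0005,0.001,0.025],"twist": 0,"claw": 0.015}
    - {"xyz": [-0.0005,0.001,0.05],"twist": 0,"claw": 0.015}
    - {"xyz": [-0.0005,0.001,0.075],"twist": 0,"claw": 0.015}
    - {"xyz": [-0.0005,0.001,0.078],"twist": 0,"claw": 0.015}
    - {"xyz": [-0.0005,0.001,0.078],"twist": 0,"claw": 0.015}

```text
clock: 59.3
tcp_pos: [0.6237, -0.087, 0.0373]
eef_rot: [3.139, 0.13, 0.002]
contact_force: [0.4, -0.5, -1.3]
finger_gap: 0.0245
gripper_force: 34.8
```

>>> servo_tool:
  moves:
    - {"xyz": [0,0,0.003],"twist": 0,"claw": 0.015}
    - {"xyz": [0,0,0.006],"twist": 0,"claw": 0.015}
    - {"xyz": [0,0,0.009],"twist": 0,"claw": 0.015}
    - {"xyz": [0,0,0.01],"twist": 0,"claw": 0.015}
    - {"xyz": [0,0,0.01],"twist": 0,"claw": 0.015}

```text
clock: 59.8
tcp_pos: [0.6231, -0.0872, 0.0264]
eef_rot: [3.139, 0.13, -0.0]
contact_force: [-0.6, 0.1, -1.2]
finger_gap: 0.0245
gripper_force: 34.8
```

>>> servo_tool:
  moves:
    - {"xyz": [0,0,0],"twist": 0,"claw": 0.015}
    - {"xyz": [0,0,0],"twist": 0,"claw": 0.015}

```text
clock: 60.0
tcp_pos: [0.6232, -0.0871, 0.0265]
eef_rot: [3.139, 0.13, 0.0]
contact_force: [0.2, -0.1, -2.4]
finger_gap: 0.0244
gripper_force: 34.8
```

>>> servo_tool:
  moves:
    - {"xyz": [0.0005,0,0.001],"twist": 0,"claw": 0.015}
    - {"xyz": [0.0005,0,0.002],"twist": 0,"claw": 0.015}
    - {"xyz": [0.0005,0,0.0022],"twist": 0,"claw": 0.015}
    - {"xyz": [0.0005,0,0.0022],"twist": 0,"claw": 0.015}

```text
clock: 60.4
tcp_pos: [0.6238, -0.0871, 0.0246]
eef_rot: [3.139, 0.13, 0.001]
contact_force: [-0.8, -0.9, 2.5]
finger_gap: 0.0245
gripper_force: 35.2
```

>>> servo_tool:
  moves:
    - {"xyz": [0,0,0],"twist": 0,"claw": 0.03}
    - {"xyz": [0,0,0],"twist": 0,"claw": 0.036}
    - {"xyz": [0,0,0],"twist": 0,"claw": 0.048}
    - {"xyz": [0,0,0],"twist": 0,"claw": 0.048}
    - {"xyz": [0,0,0],"twist": 0,"claw": 0.048}

```text
clock: 60.9
tcp_pos: [0.6236, -0.0871, 0.0242]
eef_rot: [3.139, 0.13, 0.0]
contact_force: [-0.3, -0.1, 0.7]
finger_gap: 0.0481
gripper_force: 0.0
```

>>> servo_tool:
  moves:
    - {"xyz": [0,0,-0.03],"twist": 0,"claw": 0.048}
    - {"xyz": [0,0,-0.07],"twist": 0,"claw": 0.048}
    - {"xyz": [0,0,-0.115],"twist": 0,"claw": 0.048}
    - {"xyz": [0,0,-0.16],"twist": 0,"claw": 0.048}
    - {"xyz": [0,0,-0.2],"twist": 0,"claw": 0.048}

```text
clock: 61.4
tcp_pos: [0.6238, -0.087, 0.2267]
eef_rot: [3.139, 0.13, 0.002]
contact_force: [0.9, -0.9, -0.1]
finger_gap: 0.0483
gripper_force: 0.0
```

>>> servo_tool:
  moves:
    - {"xyz": [-0.03,-0.02,0],"twist": 0,"claw": 0.048}
    - {"xyz": [-0.05,-0.03,0],"twist": 0,"claw": 0.048}
    - {"xyz": [-0.05,-0.03,0],"twist": 0,"claw": 0.048}
    - {"xyz": [-0.05,-0.03,0],"twist": 0,"claw": 0.048}
    - {"xyz": [-0.05,-0.03,0],"twist": 0,"claw": 0.048}

```text
clock: 61.9
tcp_pos: [0.572, -0.0619, 0.2242]
eef_rot: [3.139, 0.129, 0.001]
contact_force: [0.4, 0.1, 0.4]
finger_gap: 0.0479
gripper_force: 0.0
```

```bash
python3 - <<'E'
from h import *
from plant import arm
c=arm.read_camera("wrist");s=arm.read_camera("side");s0=pickle.load(open("start.pkl","rb"))["side"]
p=c["pixels"].copy()
for X in[(.6245,-.0866,.06),(.637,-.2393,.1),(.6305,-.1635,.082)]:cv2.circle(p,tuple(np.int32(proj(c,X))),4,(0,255,0),1)
f=lambda q:cv2.resize(q[125:215,205:305],(400,360),interpolation=cv2.INTER_CUBIC)
a=np.vstack([np.hstack([f(s0["pixels"]),f(s["pixels"])]),cv2.resize(p[60:200,60:371],(800,240))[:, :800] if 0 else np.hstack([cv2.resize(p[60:220,120:376],(384,240)),np.zeros((240,416,3),np.uint8)])])
cv2.imwrite("pics/fin.png",a[...,::-1]);print(arm.read_state()["clock"])
E
```

```text
62.0
```

View pics/fin.png

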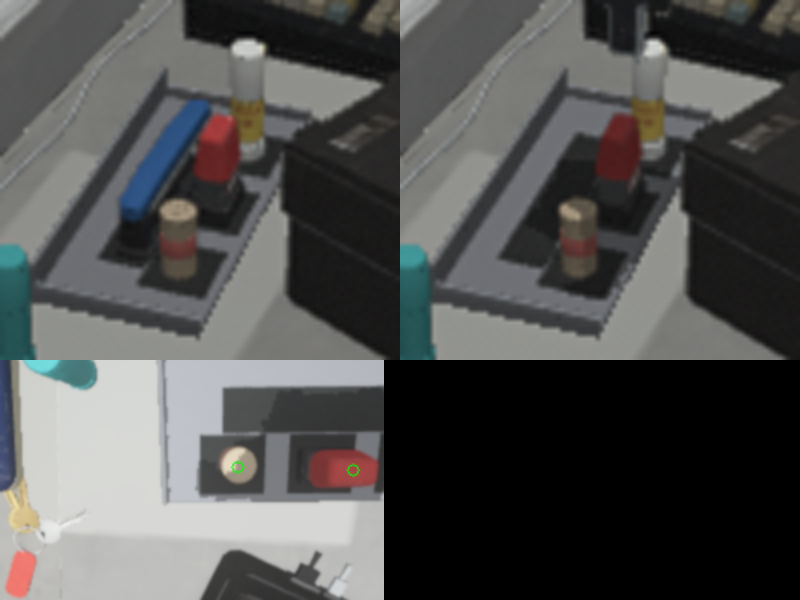

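The before/after side views match: all three stand upright on their spots (coin (578,240), stamp (620,160), glue (650,100) in the right panel), and the gripper is clear.

```bash
python3 -c "
from plant import arm
print(arm.job_done())"
```

```text
the job is handed in; nothing more can be done
None
```

The job is handed in, with no verdict reported: the last views show the stapler centred along the red book and the stamp, glue stick and coin roll upright back on their caddy spots, at about 62 s with the mug never approached.

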